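# Gauge the sleeves and click in each result on the tally panel

### The job

Check the coloured sleeves that are there, one at a time, in the order of their rockers on the tally panel from left to right (red, yellow, blue, white): put the sleeve upright over the stepped gauge pin, let go and see whether it drops fully home on the shoulder (pass) or sticks higher up (reject). Before testing the next one, record the result by pressing the rocker of the same colour until it clicks over and stays: the far end, by the green strip, for pass, the near end, by the black strip, for reject. In the end every sleeve must stand upright in the empty wooden tray in front, passes in the large compartment and rejects in the small one; leave the tools lying about where they are.

Things in the scene. Friction and masses are not known exactly. Their poses are not given: they have to be found in the camera images.
- tray: Fixed empty wooden tray in front (not the one at the back with bolts), 220 x 300 x 55 mm (its x, y, z), origin at the centre of its underside, floor 6 mm up, walls 12 mm thick. A 44 mm high divider (its y +20 to +30 mm) makes two compartments: the LARGE one (its y -138 to +20 mm) for passes, the SMALL one (its y +30 to +138 mm, left seen from the robot) for rejects; both span its x -98 to +98 mm.
- gauge: Fixed steel gauge: round foot 68 mm across and 12 mm high, its flat top the shoulder, and an upright stepped pin on its middle. Origin at the centre of its underside. A let-go sleeve that passes slides down until its underside lies on the shoulder; one that is too tight sticks on the pin's cone, its underside about 28 mm above the shoulder.
- gauge_shoulder (a point): Middle of the gauge's flat shoulder, 12 mm above the bench, on the axis of the pin. The pin above it: a body 28 mm in diameter up to 26 mm, a cone from there to 32 mm where it is 20 mm in diameter, then a pilot of 20 mm diameter with a chamfered tip that ends 50 mm above the shoulder.
- sleeve_red: Loose red sleeve (spacer bushing), a tube of outside diameter 48 mm, 60 mm long, 0.15 kg, standing upright on the bench; origin at the centre of its underside, z up along the tube. Its bore goes right through; whether it is wide enough for the gauge only the test tells. May be absent.
- rocker_red (a joint): Tilt of the red rocker of the tally panel, rad: 0 level (as at the start), about +0.20 clicked down at its far (pass) end, about -0.20 clicked down at its near (reject) end. An end holds up to about 10 N, then gives way; past 3 mm of travel it flips over by itself and stays (5.5 mm in all); short of that it springs back. A clicked rocker can be pushed back by its raised end.
- rocker_red_pass (a point): Pressing point: top of the raised half-round ridge (26 mm wide, 3.5 mm high) across the red rocker's far end, on the side of the panel's green strip; 28 mm from the pivot. Its frame tilts with the rocker; z is square to the rocker's flat top. The rocker is 70 mm long and 26 mm wide.
- rocker_red_reject (a point): Pressing point: top of the raised half-round ridge (26 mm wide, 3.5 mm high) across the red rocker's near end, on the side of the panel's black strip; 28 mm from the pivot.
- sleeve_yellow: Loose yellow sleeve (spacer bushing), a tube of outside diameter 48 mm, 60 mm long, 0.15 kg, standing upright on the bench; origin at the centre of its underside, z up along the tube. Its bore goes right through; whether it is wide enough for the gauge only the test tells. May be absent.
- rocker_yellow (a joint): Tilt of the yellow rocker of the tally panel, rad: 0 level (as at the start), about +0.20 clicked down at its far (pass) end, about -0.20 clicked down at its near (reject) end. An end holds up to about 10 N, then gives way; past 3 mm of travel it flips over by itself and stays (5.5 mm in all); short of that it springs back. A clicked rocker can be pushed back by its raised end.
- rocker_yellow_pass (a point): Pressing point: top of the raised half-round ridge (26 mm wide, 3.5 mm high) across the yellow rocker's far end, on the side of the panel's green strip; 28 mm from the pivot. Its frame tilts with the rocker; z is square to the rocker's flat top. The rocker is 70 mm long and 26 mm wide.
- rocker_yellow_reject (a point): Pressing point: top of the raised half-round ridge (26 mm wide, 3.5 mm high) across the yellow rocker's near end, on the side of the panel's black strip; 28 mm from the pivot.
- sleeve_blue: Loose blue sleeve (spacer bushing), a tube of outside diameter 48 mm, 60 mm long, 0.15 kg, standing upright on the bench; origin at the centre of its underside, z up along the tube. Its bore goes right through; whether it is wide enough for the gauge only the test tells. May be absent.
- rocker_blue (a joint): Tilt of the blue rocker of the tally panel, rad: 0 level (as at the start), about +0.20 clicked down at its far (pass) end, about -0.20 clicked down at its near (reject) end. An end holds up to about 10 N, then gives way; past 3 mm of travel it flips over by itself and stays (5.5 mm in all); short of that it springs back. A clicked rocker can be pushed back by its raised end.
- rocker_blue_pass (a point): Pressing point: top of the raised half-round ridge (26 mm wide, 3.5 mm high) across the blue rocker's far end, on the side of the panel's green strip; 28 mm from the pivot. Its frame tilts with the rocker; z is square to the rocker's flat top. The rocker is 70 mm long and 26 mm wide.
- rocker_blue_reject (a point): Pressing point: top of the raised half-round ridge (26 mm wide, 3.5 mm high) across the blue rocker's near end, on the side of the panel's black strip; 28 mm from the pivot.
- sleeve_white: Loose white sleeve (spacer bushing), a tube of outside diameter 48 mm, 60 mm long, 0.15 kg, standing upright on the bench; origin at the centre of its underside, z up along the tube. Its bore goes right through; whether it is wide enough for the gauge only the test tells. May be absent.
- rocker_white (a joint): Tilt of the white rocker of the tally panel, rad: 0 level (as at the start), about +0.20 clicked down at its far (pass) end, about -0.20 clicked down at its near (reject) end. An end holds up to about 10 N, then gives way; past 3 mm of travel it flips over by itself and stays (5.5 mm in all); short of that it springs back. A clicked rocker can be pushed back by its raised end.
- rocker_white_pass (a point): Pressing point: top of the raised half-round ridge (26 mm wide, 3.5 mm high) across the white rocker's far end, on the side of the panel's green strip; 28 mm from the pivot. Its frame tilts with the rocker; z is square to the rocker's flat top. The rocker is 70 mm long and 26 mm wide.
- rocker_white_reject (a point): Pressing point: top of the raised half-round ridge (26 mm wide, 3.5 mm high) across the white rocker's near end, on the side of the panel's black strip; 28 mm from the pivot.
- panel: Fixed grey tally panel, 96 x 200 mm, origin at the centre of its underside; four rockers side by side along its y, 46 mm apart, left to right (+y to -y): red, yellow, blue, white; their level flat tops lie 35 mm above the bench, the finger ridges at their ends 38.5 mm, the ribs between them 26 mm. Green strip along the far edge (+x), black strip along the near edge.
- spanner_17: Bystander: open-ended spanner, 188 mm long, 7 mm thick, lying behind the sleeves.
- screwdriver_red: Bystander: red-handled screwdriver, 190 mm long, lying behind the gauge.
- loupe: Bystander: folding magnifier, 33 x 68 x 18 mm, lying in front of the panel.
Not all that is in view belongs to the job. Several things have the shape of the sleeve_blue; the one meant has the colours described above.

How it is judged (in metres and radians):
On the way, in this order (a step that is already met when the one before it is completed fails the run):
1. the red sleeve (if present) rests on the gauge pin as far down as it goes, let go (horizontal distance between sleeve_red and gauge_shoulder below 0.006 m and z of sleeve_red in the frame of gauge_shoulder below 0.004 m and angle between sleeve_red's own z axis and vertical below 0.12 rad and contact force between the fingers and sleeve_red below 0.05 N and linear speed of sleeve_red below 0.02 m/s), for 0.2 s.
2. the red rocker has been clicked over after that test, the sleeve upright (angle between the z axis of rocker_red_pass and the z axis of sleeve_red, either way round above 0.14 rad and angle between sleeve_red's own z axis and vertical below 0.05 rad), for 0.2 s.
3. the yellow sleeve (if present) rests on the gauge pin as far down as it goes, let go (horizontal distance between sleeve_yellow and gauge_shoulder below 0.006 m and z of sleeve_yellow in the frame of gauge_shoulder below 0.032 m and angle between sleeve_yellow's own z axis and vertical below 0.12 rad and contact force between the fingers and sleeve_yellow below 0.05 N and linear speed of sleeve_yellow below 0.02 m/s), for 0.2 s.
4. the yellow rocker has been clicked over after that test, the sleeve upright (angle between the z axis of rocker_yellow_pass and the z axis of sleeve_yellow, either way round above 0.14 rad and angle between sleeve_yellow's own z axis and vertical below 0.05 rad), for 0.2 s.
5. the blue sleeve (if present) rests on the gauge pin as far down as it goes, let go (horizontal distance between sleeve_blue and gauge_shoulder below 0.006 m and z of sleeve_blue in the frame of gauge_shoulder below 0.004 m and angle between sleeve_blue's own z axis and vertical below 0.12 rad and contact force between the fingers and sleeve_blue below 0.05 N and linear speed of sleeve_blue below 0.02 m/s), for 0.2 s.
6. the blue rocker has been clicked over after that test, the sleeve upright (angle between the z axis of rocker_blue_pass and the z axis of sleeve_blue, either way round above 0.14 rad and angle between sleeve_blue's own z axis and vertical below 0.05 rad), for 0.2 s.
7. the white sleeve (if present) rests on the gauge pin as far down as it goes, let go (horizontal distance between sleeve_white and gauge_shoulder below 0.006 m and z of sleeve_white in the frame of gauge_shoulder below 0.032 m and angle between sleeve_white's own z axis and vertical below 0.12 rad and contact force between the fingers and sleeve_white below 0.05 N and linear speed of sleeve_white below 0.02 m/s), for 0.2 s.
8. the white rocker has been clicked over after that test, the sleeve upright (angle between the z axis of rocker_white_pass and the z axis of sleeve_white, either way round above 0.14 rad and angle between sleeve_white's own z axis and vertical below 0.05 rad), for 0.2 s.
At the end, for the whole second after the job is handed in: Every sleeve present stands upright (within 0.05 rad), at rest on the tray floor (underside at most 12 mm above the tray's underside), those that passed in the large compartment, the others in the small one, and the rocker of each one's colour stays tilted by more than 0.14 rad to the right side (all of step 2 and all of step 4 and all of step 6 and all of step 8 and x of sleeve_red in the frame of tray between -0.098 and 0.098 m and y of sleeve_red in the frame of tray between -0.138 and 0.02 m and z of each of sleeve_red, sleeve_yellow, sleeve_blue, sleeve_white in the frame of tray below 0.012 m and linear speed of each of sleeve_red, sleeve_yellow, sleeve_blue, sleeve_white below 0.02 m/s and value of joint each of rocker_red, rocker_blue above -0.05 rad and x of sleeve_yellow in the frame of tray between -0.098 and 0.098 m and y of sleeve_yellow in the frame of tray between 0.03 and 0.138 m and value of joint each of rocker_yellow, rocker_white below 0.05 rad and x of sleeve_blue in the frame of tray between -0.098 and 0.098 m and y of sleeve_blue in the frame of tray between -0.138 and 0.02 m and x of sleeve_white in the frame of tray between -0.098 and 0.098 m and y of sleeve_white in the frame of tray between 0.03 and 0.138 m); the robot touches nothing.
It fails at once if the spanner 17 is moved more than 40 mm (distance of spanner_17 from where it was at the start of the episode above 0.04 m).
It fails at once if the screwdriver red is moved more than 40 mm (distance of screwdriver_red from where it was at the start of the episode above 0.04 m).
It fails at once if the loupe is moved more than 40 mm (distance of loupe from where it was at the start of the episode above 0.04 m).
Of sleeve_red, sleeve_yellow, sleeve_blue, sleeve_white only 3 to 4 are there at a start; the rules pass over those that are not, and their reading is None.
At some moment in a run one of sleeve_red, sleeve_yellow, sleeve_blue, sleeve_white may be knocked a few centimetres aside while the robot is not near it.
It also fails if it takes over 210 s, if anything falls off the work surface, if the arm or the gripper's body presses on something with over 40 N, if the wrist force passes 120 N, or if a joint passes its speed limit or range.

### The arm

A 6-joint arm with a two-finger parallel gripper is mounted at the origin on a cart in front of the work surface, level with it; the furniture and walls round the work are solid. World frame = base frame: x ahead of the robot, y to its left, z up, the work surface at z = 0. Lengths are in m, angles in degrees, forces in N, time in s.
With the tool pointing down it reaches from about 0.35 to 0.875 m from the base axis. Payload 4.2 kg.
Tool frame: the origin (TCP) lies on the centre line of the jaws, within the pads' length; the fingertips stand 25 mm ahead of it and the grasp point (between the pads) lies 6 mm ahead of it; z points along the fingers, y is the line along which they close (so a half turn about z gives the same grasp; the last joint's range is limited). The gripper opens to 87 mm and grips with 3 to 60 N. Pads are 19 mm wide; open, the fingers measure 117 mm over their backs; the gripper's body (75 mm by 190 mm) begins 51 mm behind the grasp point.
Start: joints at [91.192, 22.042, 0.453, 0, -68.411, -14.817], TCP at [0.147, 0.607, 0.248] pointing down, gripper open.
Joint ranges: [-179.83, 179.83], [-69.29, 118.12], [-61.27, 80.66], [-181.25, 117.63], [-171.15, -9.14], [-177.46, 177.46]. Speed limits (degrees/s): [159.86, 159.86, 180, 180, 180, 180].

### API

Orientations are given as a 3x3 rotation matrix whose columns are the frame's x, y, z axes.
In Python, from station import r gives the robot as it stands.
- The arm moves only by the tool move_arm, never from a script. Its argument "series" is a list of rows, each an object with "grip": the opening, from 0 (shut) to 1 (fully open); "xyz": the shift along the tool's x, y, z in mm, a list of three; "angular": the turn, a rotation vector about the tool's x, y, z in rad, a list of three. A call has 1 to 10 rows; each row is the pose to reach, as a shift and turn from the pose commanded when the call began, along the tool's axes at that moment; what a row does not reach only later rows make up. A row lasts 1/10 s, in which the tool goes at most 50 mm and 8.59 degrees, less where a joint would pass 70% of its speed; a pose out of reach is approached as far as the arm can. A call with a gripper value outside its range is refused whole. The fingers move at their own pace and stop on an object; the grip force is fixed at half the most. Time passes only in rows, so rows that repeat a pose let the fingers close. It gives the time, the measured TCP pose, the force, the opening and the grip force at its end, in the units of the state.
- r.sense(): the state, without advancing time (a new reading comes with each control period).
- r.capture(name): name is "scene" or "top" or "wrist"; returns a dict with "img" (420x560x3 uint8, red, green, blue), "camera_matrix" (3x3 intrinsics, pixels), "rvec" (rotation vector, rad) and "tvec" (3), from world to camera coordinates, as OpenCV has them; the wrist camera has in their place "hand_eye" (4x4, takes a point from camera to tool coordinates, whose origin is the TCP and whose axes are the flange's). Camera axes: x right, y down, z forward; pixel columns grow to the right and rows downward; lengths in m; the calibration is good to about 2 mm. A picture is of the moment at which its call begins: read the wrist's pose just before it. There is no depth.
- r.finish_job(): hands the job in; it is judged then, once.
The state is a dict: "time_s": time; "joints": joint angles; "joint_velocities": joint speeds; "effort": joint torques, N m; "tcp_pos": TCP position; "ee_rot": TCP orientation; "wrist_force": force on the tool from outside, world axes, zero at the start; "moment": the same for the moment, N m; "gripper_width": opening from 0.0 (shut) to 1.0 (fully open); "gripper_force": force on a finger pad.
Only numpy, scipy, OpenCV 4.12 (cv2) and the standard library are available. Lean on these libraries where they do the work, as an engineer would, in place of code of your own. Each camera call takes 0.05 s, during which the arm holds its last target. There are 200 camera calls.

## Working session

There is one attempt and no reset: what is moved stays moved. The work goes in short steps, Python scripts to look and compute and a tool call to move; the robot and the scene stay as the last step left them, time stands still between calls to the robot, and variables do not carry over. Pictures are saved under pics/ and viewed, at most 14 in all, crops included, and the job is handed in when it is done.

Besides the shell and the picture viewer there is one more tool, called as name(argument=value, ...) on one line, values as JSON. move_arm: Moves the arm, as the interface text tells. Its arguments: {"type":"object","properties":{"series":{"type":"array"}},"required":["series"]}

```bash
ls; mkdir -p pics; cat > h.py <<'E'
import numpy as np, cv2
from station import r
def snap(cam,name):
    s=r.sense(); c=r.capture(cam)
    cv2.imwrite(f'pics/{name}.png',cv2.cvtColor(c['img'],cv2.COLOR_RGB2BGR))
    np.savez(f'pics/{name}.npz',tcp=s['tcp_pos'],R=s['ee_rot'],**c); return s,c
def ray(c,uv):
    K=np.array(c['camera_matrix']); d=np.linalg.inv(K)@[uv[0],uv[1],1.]
    if 'hand_eye' in c:
        H=np.array(c['hand_eye']);R=np.array(c['R']);return np.array(c['tcp'])+R@H[:3,3], R@H[:3,:3]@d
    R=cv2.Rodrigues(np.array(c['rvec']))[0];return -R.T@np.array(c['tvec']).ravel(), R.T@d
def at(c,uv,z):
    o,d=ray(c,uv); return o+d*(z-o[2])/d[2]
def proj(c,P):
    P=np.atleast_2d(P);K=np.array(c['camera_matrix'])
    if 'hand_eye' in c:
        H=np.array(c['hand_eye']);R=np.array(c['R']);M=R@H[:3,:3];o=np.array(c['tcp'])+R@H[:3,3];q=(P-o)@M
    else: q=P@cv2.Rodrigues(np.array(c['rvec']))[0].T+np.array(c['tvec']).ravel()
    q=q@K.T;return q[:,:2]/q[:,2:]
def load(n): return dict(np.load(f'pics/{n}.npz'))
def tool(s,P): # world target TCP -> shift in tool mm
    return np.round(np.array(s['ee_rot']).T@(np.array(P)-s['tcp_pos'])*1000,1)
E
python3 - <<'E'
from h import *
s,_=snap('scene','s0');snap('top','t0');print(s)
E
```

```text
pics
{'time_s': 0.0, 'joints': array([ 9.11905265e+01,  2.20920574e+01,  3.78665926e-01, -3.17547324e-02,
       -6.84106979e+01, -1.48165917e+01]), 'joint_velocities': array([-0.00875777,  0.0434743 ,  0.11187472,  0.02682536,  0.01925621,
       -0.03795307]), 'effort': array([-4.84098182e-04, -3.90666389e+01,  1.87405032e+01,  4.21981931e+00,
        1.09766095e-02, -2.01721045e-04]), 'tcp_pos': array([0.14707761, 0.60687271, 0.24643112]), 'ee_rot': array([[ 9.71805748e-01, -2.35782459e-01, -4.70234566e-04],
       [-2.35782921e-01, -9.71803313e-01, -2.17595370e-03],
       [ 5.60762025e-05,  2.22547759e-03, -9.99997522e-01]]), 'wrist_force': array([-0.46884358, -0.04223137, -0.6773493 ]), 'moment': array([ 0.00218554, -0.01993152,  0.00402427]), 'gripper_force': 0.0, 'gripper_width': 1.0002280787477766}
```

View pics/s0.png

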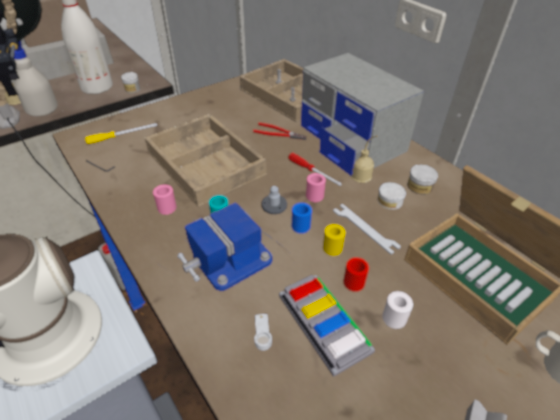

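View pics/t0.png

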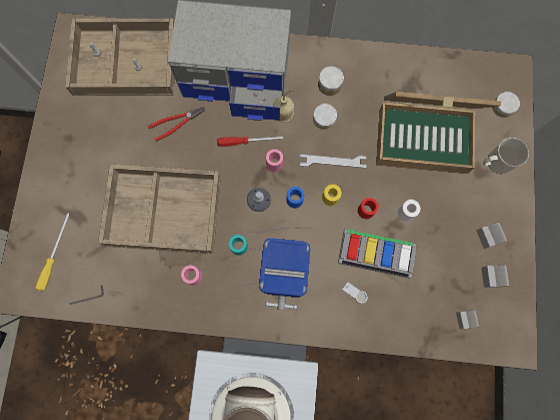

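Top view: the tray is at (160,208), the gauge pin tip at about (258,197) and the panel at (377,252). The blue, yellow, red and white sleeves are at (295,197), (332,193), (369,208) and (411,208), so all four are present.

```bash
python3 - <<'E'
from h import *
c=load('t0');p=lambda u,v,z:np.round(at(c,(u,v),z)*1000).astype(int)
print('cam',ray(c,(280,210))[0], c['camera_matrix'])
for n,u,v,z in [('blue',295,197,.06),('yel',332.5,193,.06),('red',369,208,.06),('white',411,208,.06),('pin',258,197,.062),('foot',259,199,.012),('tray1',109,167,.055),('tray2',217,172,.055),('tray3',213,250,.055),('tray4',103,245,.055),('div1',158,170,.05),('div2',152,247,.05),
 ('panTL',345,231,.02),('panTR',416,243,.02),('panBR',410,277,.02),('panBL',338,262,.02),('rR',354,247,.035),('rY',371,250,.035),('rB',388,254,.035),('rW',405,257,.035),('pink',275,160,.06),('teal',238,244,.06),('vise',285,267,.1),('loupe',355,293,.01),('sd',250,140,.01),('sp',335,160,.007)]: print(n,p(u,v,z))
# height-consistent blob centres
img=c['img'];hsv=cv2.cvtColor(img,cv2.COLOR_RGB2HSV)
for n,u,v in [('blue',295,197),('yel',332,193),('red',369,208)]:
    w=hsv[v-16:v+17,u-16:u+17]; m=(w[...,1]>120).astype(np.uint8)
    ys,xs=np.nonzero(m); print(n,xs.min()+u-16,xs.max()+u-16,ys.min()+v-16,ys.max()+v-16)
big=np.hstack([cv2.resize(img[150:260,235:435],None,fx=4,fy=4,interpolation=2)])
cv2.imwrite('pics/t0z.png',big[...,::-1])
E
```

```text
cam [ 0.23748962 -0.03943614  1.36115165] [[499.9506795    0.         274.43874311]
 [  0.         499.9506795  209.19025007]
 [  0.           0.           1.        ]]
blue [573 -59  60]
yel [ 594 -158   60]
red [ 562 -258   60]
white [ 573 -370   60]
pin [562  40  62]
foot [569  39  12]
tray1 [607 455  55]
tray2 [623 159  55]
tray3 [409 142  55]
tray4 [393 433  55]
div1 [614 321  50]
div2 [401 305  50]
panTL [ 501 -204   20]
panTR [ 488 -397   20]
panBR [ 394 -385   20]
panBL [ 415 -191   20]
rR [ 457 -229   35]
rY [ 454 -275   35]
rB [ 448 -320   35]
rW [ 444 -366   35]
pink [671   5  60]
teal [431  78  60]
vise [378 -50 100]
loupe [ 338 -243   10]
sd [740  84  10]
sp [ 706 -163    7]
blue 287 303 187 207
yel 322 341 184 205
red 358 378 198 218
```

View pics/t0z.png

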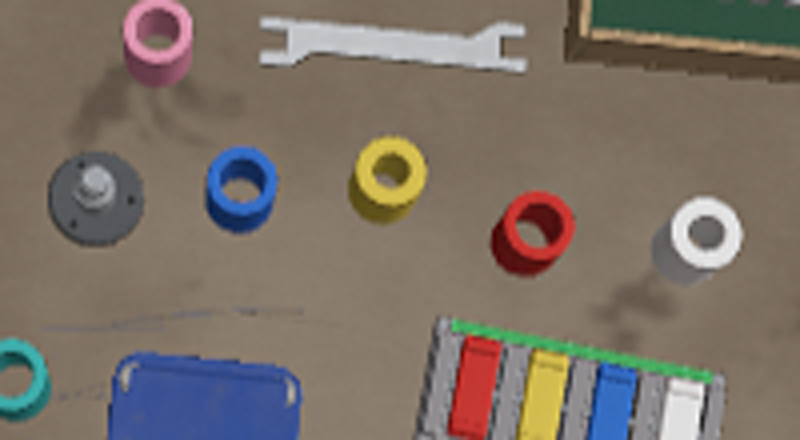

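Close-up: the rim centres are blue (295.2,195.8), yellow (332.8,193.2), red (370,206.5) and white (411.8,208). The pin tip is at (259,194.5). Moving to above the gauge first, jaws squared to the world axes.

move_arm(series=[{"grip": 0.8,"xyz": [540,452,0],"angular": [0,0,-0.238]},{"grip": 0.8,"xyz": [540,452,0],"angular": [0,0,-0.238]},{"grip": 0.8,"xyz": [540,452,0],"angular": [0,0,-0.238]},{"grip": 0.8,"xyz": [540,452,0],"angular": [0,0,-0.238]},{"grip": 0.8,"xyz": [540,452,0],"angular": [0,0,-0.238]},{"grip": 0.8,"xyz": [540,452,0],"angular": [0,0,-0.238]},{"grip": 0.8,"xyz": [540,452,0],"angular": [0,0,-0.238]},{"grip": 0.8,"xyz": [540,452,0],"angular": [0,0,-0.238]},{"grip": 0.8,"xyz": [540,452,0],"angular": [0,0,-0.238]},{"grip": 0.8,"xyz": [540,452,0],"angular": [0,0,-0.238]}])

```text
time_s: 1.1
tcp_pos: [0.4448, 0.2033, 0.2475]
ee_rot: [[1.0, 0.001, -0.0], [0.001, -1.0, 0.0], [-0.0, -0.0, -1.0]]
wrist_force: [0.1, 0.7, -0.4]
gripper_width: 0.799
gripper_force: 0.0
```

move_arm(series=[{"grip": 0.8,"xyz": [120,163,0],"angular": [0,0,0]},{"grip": 0.8,"xyz": [120,163,0],"angular": [0,0,0]},{"grip": 0.8,"xyz": [120,163,0],"angular": [0,0,0]},{"grip": 0.8,"xyz": [120,163,0],"angular": [0,0,0]},{"grip": 0.8,"xyz": [120,163,0],"angular": [0,0,0]},{"grip": 0.8,"xyz": [120,163,0],"angular": [0,0,0]},{"grip": 0.8,"xyz": [120,163,0],"angular": [0,0,0]}])

```text
time_s: 1.8
tcp_pos: [0.5636, 0.0427, 0.2472]
ee_rot: [[1.0, 0.001, -0.001], [0.001, -1.0, 0.0], [-0.001, -0.0, -1.0]]
wrist_force: [0.3, 0.1, -0.5]
gripper_width: 0.802
gripper_force: 0.0
```

```bash
python3 - <<'E'
from h import *
s,c=snap('wrist','w1');print(s['tcp_pos'],c['hand_eye'],c['camera_matrix'])
c=load('w1');print(proj(c,[[.565,.04,.062],[.565,.04,.012],[.573,-.059,.06]]))
E
```

```text
[0.56362105 0.04265764 0.24716728] [[-5.44797638e-04 -9.56603623e-01 -2.91391851e-01  7.90431418e-02]
 [ 9.99999504e-01 -2.78143654e-04 -9.56526887e-04  4.04259167e-04]
 [ 8.33968291e-04 -2.91392227e-01  9.56603300e-01 -1.37756773e-01]
 [ 0.00000000e+00  0.00000000e+00  0.00000000e+00  1.00000000e+00]] [[298.68393613   0.         276.88683766]
 [  0.         298.68393613 213.84049365]
 [  0.           0.           1.        ]]
[[279.20410337 195.83357514]
 [278.94606838 186.59181311]
 [368.55063685 188.40312132]]
```

View pics/w1.png

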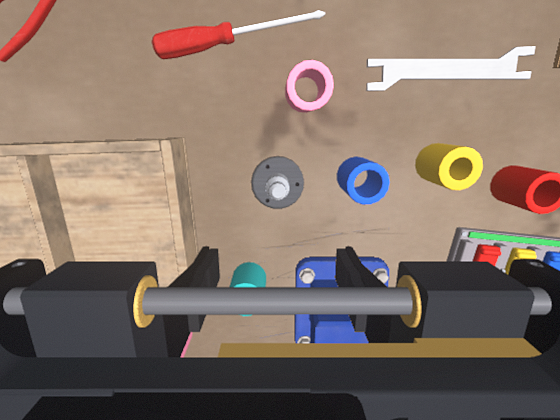

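Wrist view: the gauge foot is at about (278,182) with the pin tip at (279,187). The blue sleeve is at (363,180), yellow at (450,167) and red at the right edge. I'll fit the projected silhouettes numerically.

```bash
cat >> h.py <<'E'
from scipy.optimize import fsolve
HUE={'red':((0,150,60),(6,255,255)),'yellow':((20,120,60),(35,255,255)),'blue':((104,150,60),(122,255,255)),'white':((0,0,130),(180,35,255))}
def poly_c(p):
    m=cv2.moments(p.astype(np.float32).reshape(-1,1,2));return np.array([m['m10'],m['m01']])/m['m00']
def hullc(x,y,rad,z0,z1):
    a=np.linspace(0,2*np.pi,60);return lambda c:cv2.convexHull(proj(c,[[x+rad*np.cos(t),y+rad*np.sin(t),z] for z in (z0,z1) for t in a]).astype(np.float32))
def find(c,guess,color=None,rad=.024,z0=0,z1=.06,mask=None):
    h,w=c['img'].shape[:2]
    H=hullc(*guess[:2],rad+.012,z0,z1)(c); roi=np.zeros((h,w),np.uint8);cv2.fillConvexPoly(roi,np.round(H).astype(int),1)
    if mask is None: mask=cv2.inRange(cv2.cvtColor(c['img'],cv2.COLOR_RGB2HSV),*map(np.array,HUE[color]))
    m=((mask>0)&(roi>0)).astype(np.uint8); m=cv2.morphologyEx(m,cv2.MORPH_OPEN,np.ones((3,3)))
    n,l,st,_=cv2.connectedComponentsWithStats(m);k=1+np.argmax(st[1:,4]);m=(l==k).astype(np.uint8)
    ct=np.vstack(cv2.findContours(m,cv2.RETR_EXTERNAL,cv2.CHAIN_APPROX_NONE)[0]);hp=cv2.convexHull(ct);tc=poly_c(hp)
    f=lambda q:poly_c(hullc(q[0],q[1],rad,z0,z1)(c))-tc
    q=fsolve(f,guess[:2]);return q,cv2.contourArea(hp)/cv2.contourArea(hullc(*q,rad,z0,z1)(c))
E
python3 - <<'E'
from h import *
G={'blue':(.573,-.059),'yellow':(.594,-.158),'red':(.562,-.258),'white':(.573,-.37)}
for im in ('t0','w1'):
    c=load(im)
    for n in G:
        if im=='w1' and n in('red','white'):continue
        q,a=find(c,G[n],n);print(im,n,np.round(q*1000,1),round(a,2))
    hsv=cv2.cvtColor(c['img'],cv2.COLOR_RGB2HSV)
    uv=proj(c,[.567,.04,.012])[0].astype(int);print(hsv[uv[1]-20:uv[1]+20:4,uv[0]-24:uv[0]+24:4,1].tolist() if im=='w1' else '')
    m=(hsv[...,1]<55).astype(np.uint8)*255
    print(find(c,(.567,.04),rad=.034,z0=0,z1=.012,mask=m))
c=load('w1');u,v=279,187
cv2.imwrite('pics/w1z.png',cv2.resize(c['img'][140:230,225:335],None,fx=6,fy=6,interpolation=2)[...,::-1])
E
```

```text
t0 blue [579.9 -59. ] 0.82
t0 yellow [ 596.5 -158.2] 0.91
t0 red [ 569.4 -259.3] 0.86
t0 white [ 581.3 -377.3] 0.64

(array([0.5700789 , 0.04091581]), 0.9624983354967622)
w1 blue [578.2 -59.3] 0.85
w1 yellow [ 594.9 -157.2] 0.95
[[65, 12, 10, 17, 14, 14, 10, 16, 14, 12, 16, 61], [62, 9, 11, 13, 14, 16, 15, 10, 15, 12, 13, 17], [8, 12, 10, 12, 14, 10, 7, 12, 10, 12, 12, 16], [7, 11, 11, 10, 7, 11, 13, 14, 7, 10, 13, 17], [9, 10, 12, 9, 8, 12, 12, 12, 13, 15, 12, 10], [8, 13, 15, 7, 13, 9, 10, 11, 12, 9, 10, 16], [16, 10, 13, 9, 11, 10, 11, 11, 16, 16, 10, 16], [15, 13, 13, 13, 8, 11, 11, 12, 10, 13, 13, 19], [63, 14, 10, 10, 15, 7, 8, 9, 12, 12, 17, 11], [64, 65, 11, 12, 10, 15, 11, 14, 12, 12, 20, 63]]
(array([0.56937194, 0.04215372]), 0.953539478482834)
```

View pics/w1z.png

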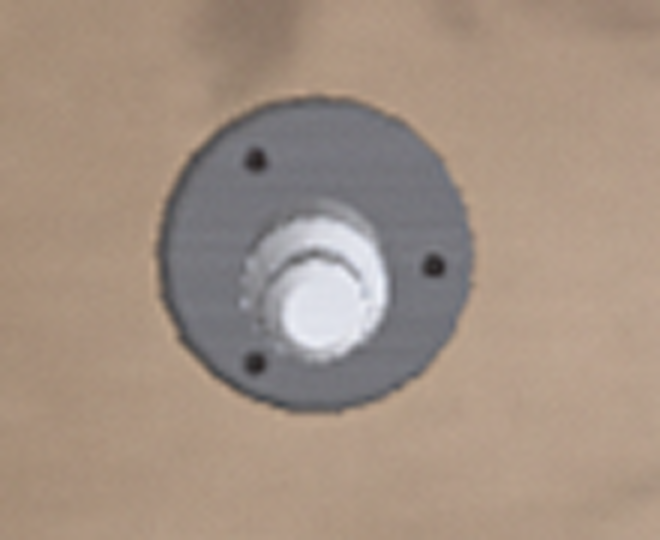

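Zoomed: the pin tip is at full-frame (278.7,190.5) and the foot centre at (277.7,182.3). Next, fly over the red sleeve and look down.

move_arm(series=[{"grip": 0.8,"xyz": [-20,304,0],"angular": [0,0,0]},{"grip": 0.8,"xyz": [-20,304,0],"angular": [0,0,0]},{"grip": 0.8,"xyz": [-20,304,0],"angular": [0,0,0]},{"grip": 0.8,"xyz": [-20,304,0],"angular": [0,0,0]},{"grip": 0.8,"xyz": [-20,304,0],"angular": [0,0,0]},{"grip": 0.8,"xyz": [-20,304,0],"angular": [0,0,0]},{"grip": 0.8,"xyz": [-20,304,0],"angular": [0,0,0]},{"grip": 0.8,"xyz": [-20,304,0],"angular": [0,0,0]},{"grip": 0.8,"xyz": [-20,304,0],"angular": [0,0,0]}])

```text
time_s: 2.75
tcp_pos: [0.5445, -0.2601, 0.2477]
ee_rot: [[1.0, 0.002, 0.0], [0.002, -1.0, 0.0], [0.0, -0.0, -1.0]]
wrist_force: [0.7, -0.6, 0.3]
gripper_width: 0.801
gripper_force: 0.0
```

```bash
python3 - <<'E'
from h import *
c=load('w1');print('pin',at(c,(278.7,190.5),.062),at(c,(277.7,182.3),.012))
s,_=snap('wrist','w2');c=load('w2');print(s['tcp_pos'])
for n,g in {'red':(.568,-.259),'white':(.579,-.375),'yellow':(.595,-.157)}.items(): print(n,find(c,g,n))
E
```

```text
pin [0.57104514 0.04057062 0.062     ] [0.57052056 0.04158717 0.012     ]
[ 0.54449277 -0.26013452  0.24773264]
red (array([ 0.56754715, -0.25814252]), 0.9226544901014025)
white (array([ 0.57300688, -0.36981167]), 0.9533298996480448)
yellow (array([ 0.59512517, -0.15672054]), 0.951353008451756)
```

View pics/w2.png

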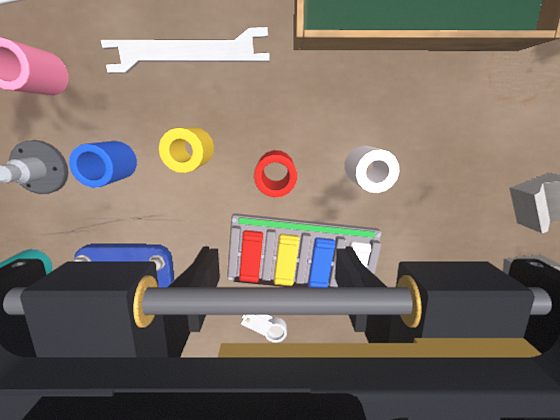

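Red is at (275,173), right below the camera, the panel at (305,250), white at (372,170) and yellow at (186,150). Descend and grasp red.

move_arm(series=[{"grip": 0.8,"xyz": [23,-2,50],"angular": [0,0,0]},{"grip": 0.8,"xyz": [23,-2,100],"angular": [0,0,0]},{"grip": 0.8,"xyz": [23,-2,150],"angular": [0,0,0]},{"grip": 0.8,"xyz": [23,-2,185],"angular": [0,0,0]},{"grip": 0.8,"xyz": [23,-2,202],"angular": [0,0,0]},{"grip": 0.8,"xyz": [23,-2,202],"angular": [0,0,0]},{"grip": 0.3,"xyz": [23,-2,202],"angular": [0,0,0]},{"grip": 0.3,"xyz": [23,-2,202],"angular": [0,0,0]},{"grip": 0.3,"xyz": [23,-2,202],"angular": [0,0,0]},{"grip": 0.3,"xyz": [23,-2,202],"angular": [0,0,0]}])

```text
time_s: 3.8
tcp_pos: [0.5682, -0.2597, 0.0472]
ee_rot: [[1.0, 0.0, 0.003], [0.0, -1.0, -0.0], [0.003, 0.0, -1.0]]
wrist_force: [1.0, 2.1, 3.7]
gripper_width: 0.533
gripper_force: 30.4
```

move_arm(series=[{"grip": 0.3,"xyz": [0,0,-50],"angular": [0,0,0]},{"grip": 0.3,"xyz": [0,0,-100],"angular": [0,0,0]},{"grip": 0.3,"xyz": [0,-45,-100],"angular": [0,0,0]},{"grip": 0.3,"xyz": [1,-90,-100],"angular": [0,0,0]},{"grip": 0.3,"xyz": [1,-135,-100],"angular": [0,0,0]},{"grip": 0.3,"xyz": [2,-180,-100],"angular": [0,0,0]},{"grip": 0.3,"xyz": [2,-225,-100],"angular": [0,0,0]},{"grip": 0.3,"xyz": [3,-265,-100],"angular": [0,0,0]},{"grip": 0.3,"xyz": [3,-300,-100],"angular": [0,0,0]},{"grip": 0.3,"xyz": [3,-300,-100],"angular": [0,0,0]}])

```text
time_s: 4.8
tcp_pos: [0.5703, 0.0438, 0.1459]
ee_rot: [[1.0, 0.005, 0.001], [0.005, -1.0, 0.001], [0.001, -0.001, -1.0]]
wrist_force: [-1.1, 0.3, -1.7]
gripper_width: 0.541
gripper_force: 30.4
```

```bash
python3 - <<'E'
from h import *
s,_=snap('wrist','w3');c=load('w3');t=s['tcp_pos'];print(t,s['gripper_width'],s['gripper_force'])
m=(cv2.cvtColor(c['img'],cv2.COLOR_RGB2HSV)[...,1]<55).astype(np.uint8)*255
print(find(c,(.57,.041),rad=.034,z0=0,z1=.012,mask=m))
b=t[2]-.046;print('red',find(c,t[:2],'red',z0=b,z1=b+.06))
E
```

```text
[0.57029502 0.04379363 0.14587836] 0.5410988542458243 30.351705914363265
(array([0.57520274, 0.04164226]), 0.7588675328699555)
red (array([0.58423197, 0.04359834]), 0.5276005217445303)
```

View pics/w3.png

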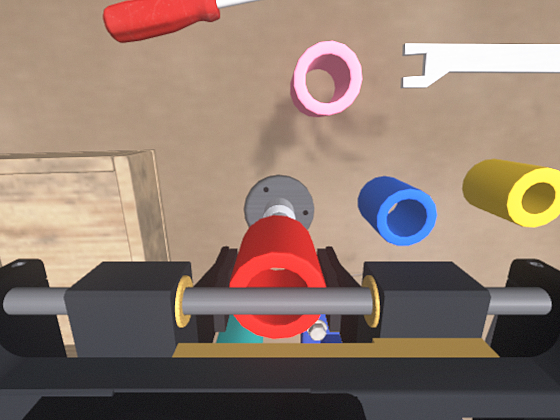

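The red sleeve hangs in front of the pin, whose tip shows at (280,212). Gauge y is confirmed at 0.0416, so correct by about 3 mm and lower.

move_arm(series=[{"grip": 0.3,"xyz": [1,2.6,0],"angular": [0,0,0]},{"grip": 0.3,"xyz": [1,2.6,0],"angular": [0,0,0]},{"grip": 0.3,"xyz": [1,2.6,20],"angular": [0,0,0]},{"grip": 0.3,"xyz": [1,2.6,35],"angular": [0,0,0]},{"grip": 0.3,"xyz": [1,2.6,45],"angular": [0,0,0]},{"grip": 0.3,"xyz": [1,2.6,45],"angular": [0,0,0]}])

```text
time_s: 5.45
tcp_pos: [0.5706, 0.0367, 0.0992]
ee_rot: [[1.0, -0.001, -0.002], [-0.001, -1.0, -0.0], [-0.002, 0.0, -1.0]]
wrist_force: [0.0, 1.2, -2.4]
gripper_width: 0.531
gripper_force: 30.3
```

move_arm(series=[{"grip": 0.3,"xyz": [0,0,0],"angular": [0,0,0]},{"grip": 0.3,"xyz": [0,0,0],"angular": [0,0,0]}])

```text
time_s: 5.65
tcp_pos: [0.5717, 0.0373, 0.1013]
ee_rot: [[1.0, 0.0, 0.001], [0.0, -1.0, 0.0], [0.001, -0.0, -1.0]]
wrist_force: [-0.6, 0.3, -1.9]
gripper_width: 0.536
gripper_force: 30.3
```

```bash
python3 - <<'E'
from h import *
s,_=snap('wrist','w4');c=load('w4');t=s['tcp_pos'];print(t,s['wrist_force'])
E
```

```text
[0.57173524 0.03733326 0.10132505] [-0.58366583  0.30452259 -1.94832255]
```

move_arm(series=[{"grip": 0.3,"xyz": [0,-3.8,0],"angular": [0,0,0]},{"grip": 0.3,"xyz": [0,-3.8,0],"angular": [0,0,0]},{"grip": 0.3,"xyz": [0,-3.8,8],"angular": [0,0,0]},{"grip": 0.3,"xyz": [0,-3.8,8],"angular": [0,0,0]},{"grip": 0.3,"xyz": [0,-3.8,8],"angular": [0,0,0]},{"grip": 0.75,"xyz": [0,-3.8,8],"angular": [0,0,0]},{"grip": 0.75,"xyz": [0,-3.8,8],"angular": [0,0,0]},{"grip": 0.75,"xyz": [0,-3.8,8],"angular": [0,0,0]},{"grip": 0.75,"xyz": [0,-3.8,8],"angular": [0,0,0]},{"grip": 0.75,"xyz": [0,-3.8,8],"angular": [0,0,0]}])

```text
time_s: 6.7
tcp_pos: [0.5714, 0.0414, 0.0928]
ee_rot: [[1.0, 0.0, 0.001], [0.0, -1.0, 0.0], [0.001, -0.0, -1.0]]
wrist_force: [0.8, 0.2, 0.2]
gripper_width: 0.742
gripper_force: 0.0
```

```bash
cat >> h.py <<'E'
def hgt(n,color,g=(.5707,.041)):
    s,_=snap('scene',n+'s');c=load(n+'s')
    for b in (.012,.040): print('bottom',b,find(c,g,color,z0=b,z1=b+.06))
    print(s['time_s'],s['tcp_pos'],s['gripper_width'],s['wrist_force'])
E
python3 -c "
from h import *
hgt('r1','red')"
```

```text
bottom 0.012 (array([0.56924388, 0.04434072]), 0.8214829927132637)
bottom 0.04 (array([0.5707, 0.041 ]), 0.7149778422452614)
6.7 [0.5714051  0.04143628 0.09277357] 0.7421200073683576 [0.81944829 0.19947226 0.22146506]h.py:37: RuntimeWarning: The iteration is not making good progress, as measured by the 
 improvement from the last ten iterations.
  q=fsolve(f,guess[:2]);return q,cv2.contourArea(hp)/cv2.contourArea(hullc(*q,rad,z0,z1)(c))
```

Now lift, and fly toward the panel's red pass end while checking the drop.

move_arm(series=[{"grip": 0.75,"xyz": [0,0,-50],"angular": [0,0,0]},{"grip": 0.75,"xyz": [0,0,-100],"angular": [0,0,0]},{"grip": 0.3,"xyz": [-20,40,-120],"angular": [0,0,0]},{"grip": 0,"xyz": [-45,80,-120],"angular": [0,0,0]},{"grip": 0,"xyz": [-70,125,-120],"angular": [0,0,0]},{"grip": 0,"xyz": [-90,170,-120],"angular": [0,0,0]},{"grip": 0,"xyz": [-90,215,-120],"angular": [0,0,0]},{"grip": 0,"xyz": [-90,260,-120],"angular": [0,0,0]},{"grip": 0,"xyz": [-90,270,-120],"angular": [0,0,0]},{"grip": 0,"xyz": [-90,270,-120],"angular": [0,0,0]}])

```text
time_s: 7.75
tcp_pos: [0.4809, -0.23, 0.2123]
ee_rot: [[1.0, -0.003, -0.0], [-0.003, -1.0, 0.0], [-0.0, -0.0, -1.0]]
wrist_force: [0.3, 0.4, 0.1]
gripper_width: 0.105
gripper_force: 0.0
```

```bash
python3 - <<'E'
from h import *
hgt('r2','red')
s,_=snap('wrist','w5');c=load('w5');t=load('t0')
P={'red':(.457,-.229),'yellow':(.454,-.275),'blue':(.448,-.32),'white':(.444,-.366)}
for nm,c in(('t',t),('w',c)):
  hsv=cv2.cvtColor(c['img'],cv2.COLOR_RGB2HSV)
  for n,g in P.items():
    th=np.radians(-5.4);ax=np.array([np.cos(th),np.sin(th)]);ay=np.array([-ax[1],ax[0]])
    q=lambda k:np.array([[*(np.array(g)+a*ax+b*ay),.035] for a,b in((.035*k,.013*k),(.035*k,-.013*k),(-.035*k,-.013*k),(-.035*k,.013*k))])
    roi=np.zeros(hsv.shape[:2],np.uint8);cv2.fillConvexPoly(roi,np.round(proj(c,q(1.15))).astype(int),255)
    m=cv2.inRange(hsv,*map(np.array,HUE[n]))&roi
    l=cv2.connectedComponentsWithStats(m);k=1+np.argmax(l[2][1:,4]);box=cv2.minAreaRect(np.argwhere(l[1]==k)[:,::-1].astype(np.float32))
    b=cv2.boxPoints(box); w=np.array([at(c,u,.036)[:2] for u in b]);print(nm,n,np.round(w.mean(0)*1000,1),np.round(np.linalg.norm(np.diff(w,axis=0),axis=1)*1000))
c1=load('r2s')['img'];u=proj(load('r2s'),[.57,.041,.04])[0].astype(int);print(u)
im=cv2.resize(c1[u[1]-45:u[1]+45,u[0]-50:u[0]+50],(500,450),interpolation=2)
w5=load('w5')['img'];cv2.imwrite('pics/r2v.png',np.hstack([im[:,:260],cv2.resize(w5,(540,405))[:, :].copy() if 0 else np.pad(cv2.resize(w5,(540,405)),((0,45),(0,0),(0,0)))])[...,::-1])
E
```

```text
bottom 0.012 (array([0.56989549, 0.04448713]), 0.8488385449008139)
bottom 0.04 (array([0.5707, 0.041 ]), 0.7397270752460589)
7.75 [ 0.48089261 -0.23001326  0.2122972 ] 0.10468057095658634 [0.25815742 0.37785215 0.10589444]
t red [ 458.3 -226.3] [67. 25. 67.]
t yellow [ 453.7 -271.8] [69. 26. 69.]
t blue [ 448.8 -317.5] [68. 26. 68.]
t white [ 440.2 -367. ] [76. 34. 76.]
w red [ 458.8 -226.5] [70. 24. 70.]
w yellow [ 453.6 -272.5] [71. 25. 71.]
w blue [ 448.9 -317.8] [70. 26. 71.]
w white [ 446.9 -365.4] [79. 32. 80.]
[273 194]h.py:37: RuntimeWarning: The iteration is not making good progress, as measured by the 
 improvement from the last ten iterations.
  q=fsolve(f,guess[:2]);return q,cv2.contourArea(hp)/cv2.contourArea(hullc(*q,rad,z0,z1)(c))
```

View pics/r2v.png

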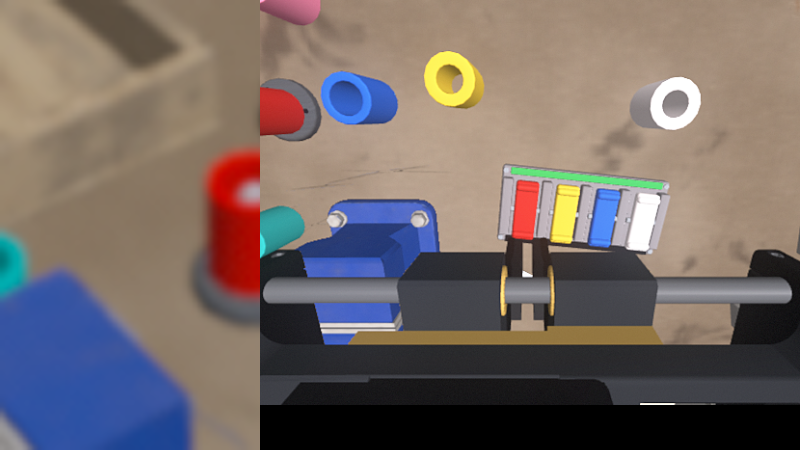

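Left: the red sleeve is seated low, right on the grey foot, so it passes. Right: the panel rockers are in clear view, red at about (525,210). Press the far end of the red rocker.

move_arm(series=[{"grip": 0,"xyz": [5.5,-0.7,50],"angular": [0,0,0]},{"grip": 0,"xyz": [5.5,-0.7,100],"angular": [0,0,0]},{"grip": 0,"xyz": [5.5,-0.7,130],"angular": [0,0,0]},{"grip": 0,"xyz": [5.5,-0.7,145],"angular": [0,0,0]},{"grip": 0,"xyz": [5.5,-0.7,150],"angular": [0,0,0]},{"grip": 0,"xyz": [5.5,-0.7,153],"angular": [0,0,0]},{"grip": 0,"xyz": [5.5,-0.7,155],"angular": [0,0,0]},{"grip": 0,"xyz": [5.5,-0.7,155],"angular": [0,0,0]},{"grip": 0,"xyz": [5.5,-0.7,155],"angular": [0,0,0]}])

```text
time_s: 8.75
tcp_pos: [0.4872, -0.2279, 0.0583]
ee_rot: [[1.0, 0.0, 0.002], [0.0, -1.0, -0.0], [0.002, 0.0, -1.0]]
wrist_force: [-0.1, -0.3, -0.2]
gripper_width: 0.007
gripper_force: 0.0
```

move_arm(series=[{"grip": 0,"xyz": [0,0,1.5],"angular": [0,0,0]},{"grip": 0,"xyz": [0,0,1.5],"angular": [0,0,0]},{"grip": 0,"xyz": [0,0,1.5],"angular": [0,0,0]}])

```text
time_s: 9.05
tcp_pos: [0.4874, -0.2281, 0.0577]
ee_rot: [[1.0, 0.001, 0.002], [0.001, -1.0, -0.001], [0.002, 0.001, -1.0]]
wrist_force: [-1.6, 2.3, 8.8]
gripper_width: 0.005
gripper_force: 4.3
```

move_arm(series=[{"grip": 0,"xyz": [0,0,-50],"angular": [0,0,0]},{"grip": 0.4,"xyz": [15,-25,-90],"angular": [0,0,0]},{"grip": 0.8,"xyz": [30,-70,-105],"angular": [0,0,0]},{"grip": 0.8,"xyz": [45,-115,-105],"angular": [0,0,0]},{"grip": 0.8,"xyz": [60,-160,-105],"angular": [0,0,0]},{"grip": 0.8,"xyz": [75,-205,-105],"angular": [0,0,0]},{"grip": 0.8,"xyz": [84,-250,-105],"angular": [0,0,0]},{"grip": 0.8,"xyz": [84,-269,-105],"angular": [0,0,0]},{"grip": 0.8,"xyz": [84,-269,-105],"angular": [0,0,0]},{"grip": 0.8,"xyz": [84,-269,-105],"angular": [0,0,0]}])

```text
time_s: 10.05
tcp_pos: [0.5705, 0.0411, 0.1611]
ee_rot: [[1.0, 0.001, -0.0], [0.001, -1.0, -0.0], [-0.0, 0.0, -1.0]]
wrist_force: [-0.2, -0.2, 0.1]
gripper_width: 0.732
gripper_force: 0.0
```

```bash
python3 - <<'E'
from h import *
s,_=snap('wrist','w6');c=load('w6');print(s['tcp_pos'])
print(find(c,(.571,.041),'red',z0=.012,z1=.072)); print(find(c,(.595,-.157),'yellow'))
E
```

```text
[0.57052143 0.04112542 0.16108416]
(array([0.56762362, 0.04271671]), 0.9399315449066897)
(array([ 0.59502161, -0.1572356 ]), 0.9577798843676191)
```

move_arm(series=[{"grip": 0.8,"xyz": [0,0,50],"angular": [0,0,0]},{"grip": 0.8,"xyz": [0,0,90],"angular": [0,0,0]},{"grip": 0.8,"xyz": [0,0,103],"angular": [0,0,0]},{"grip": 0.8,"xyz": [0,0,103],"angular": [0,0,0]},{"grip": 0.3,"xyz": [0,0,103],"angular": [0,0,0]},{"grip": 0.3,"xyz": [0,0,103],"angular": [0,0,0]},{"grip": 0.3,"xyz": [0,0,103],"angular": [0,0,0]},{"grip": 0.3,"xyz": [0,0,103],"angular": [0,0,0]},{"grip": 0.3,"xyz": [0,0,60],"angular": [0,0,0]},{"grip": 0.3,"xyz": [0,0,10],"angular": [0,0,0]}])

```text
time_s: 11.1
tcp_pos: [0.5695, 0.041, 0.1503]
ee_rot: [[1.0, 0.0, -0.005], [0.0, -1.0, -0.001], [-0.005, 0.001, -1.0]]
wrist_force: [1.2, 0.9, -2.2]
gripper_width: 0.533
gripper_force: 30.0
```

move_arm(series=[{"grip": 0.3,"xyz": [-2,-45,0],"angular": [0,0,0]},{"grip": 0.3,"xyz": [-4,-90,0],"angular": [0,0,0]},{"grip": 0.3,"xyz": [-6,-135,0],"angular": [0,0,0]},{"grip": 0.3,"xyz": [-8,-175,0],"angular": [0,0,0]},{"grip": 0.3,"xyz": [-8.5,-199,0],"angular": [0,0,0]},{"grip": 0.3,"xyz": [-8.5,-199,0],"angular": [0,0,0]},{"grip": 0.3,"xyz": [-8.5,-199,45],"angular": [0,0,0]},{"grip": 0.3,"xyz": [-8.5,-199,80],"angular": [0,0,0]},{"grip": 0.3,"xyz": [-8.5,-199,94],"angular": [0,0,0]},{"grip": 0.3,"xyz": [-8.5,-199,94],"angular": [0,0,0]}])

```text
time_s: 12.1
tcp_pos: [0.5616, 0.2389, 0.0558]
ee_rot: [[1.0, -0.0, -0.003], [-0.0, -1.0, -0.002], [-0.003, 0.002, -1.0]]
wrist_force: [0.8, 0.3, -0.8]
gripper_width: 0.533
gripper_force: 30.0
```

move_arm(series=[{"grip": 0.3,"xyz": [0,0,3],"angular": [0,0,0]},{"grip": 0.3,"xyz": [0,0,3],"angular": [0,0,0]},{"grip": 0.72,"xyz": [0,0,3],"angular": [0,0,0]},{"grip": 0.72,"xyz": [0,0,3],"angular": [0,0,0]},{"grip": 0.72,"xyz": [0,0,3],"angular": [0,0,0]},{"grip": 0.72,"xyz": [0,0,-40],"angular": [0,0,0]},{"grip": 0.72,"xyz": [0,0,-90],"angular": [0,0,0]},{"grip": 0.72,"xyz": [0,0,-110],"angular": [0,0,0]},{"grip": 0.72,"xyz": [0,45,-110],"angular": [0,0,0]},{"grip": 0.72,"xyz": [0,90,-110],"angular": [0,0,0]}])

```text
time_s: 13.1
tcp_pos: [0.5626, 0.1504, 0.1687]
ee_rot: [[1.0, 0.003, 0.003], [0.003, -1.0, 0.002], [0.003, -0.002, -1.0]]
wrist_force: [0.7, 0.9, -0.2]
gripper_width: 0.72
gripper_force: 0.0
```

```bash
python3 - <<'E'
from h import *
s,_=snap('top','t2');c=load('t2');print(s['tcp_pos'],s['gripper_width'])
for z in(.006,): print(find(c,(.561,.24),'red',z0=z,z1=z+.06))
for n,g in {'yellow':(.595,-.157),'blue':(.578,-.059),'white':(.573,-.37)}.items(): print(n,find(c,g,n))
cv2.imwrite('pics/t2v.png',cv2.resize(c['img'][140:300,90:450],(800,356),interpolation=2)[...,::-1])
E
```

```text
[0.56258023 0.15036359 0.16867186] 0.7201036411143622
(array([0.55522109, 0.23887908]), 0.6757086133548474)
yellow (array([ 0.59648615, -0.15819231]), 0.9130163307155725)
blue (array([ 0.57992668, -0.05904673]), 0.8169326829269514)
white (array([ 0.5813002 , -0.37736769]), 0.6361156938370565)
```

View pics/t2v.png

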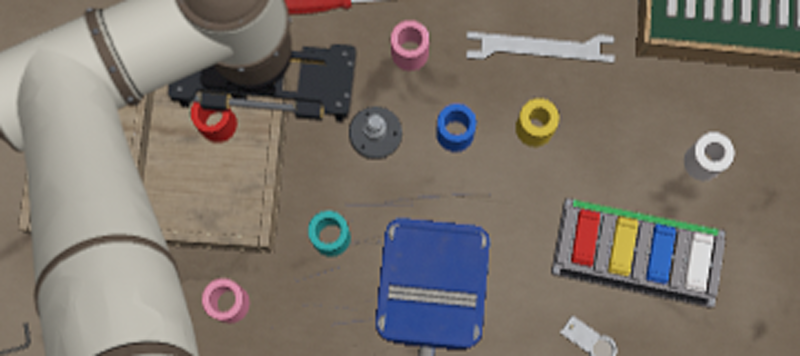

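Red stands upright in the large compartment (215,120), and yellow and blue are unmoved at (538,120) and (456,127). Next, yellow.

move_arm(series=[{"grip": 0.8,"xyz": [5,50,0],"angular": [0,0,0]},{"grip": 0.8,"xyz": [10,100,0],"angular": [0,0,0]},{"grip": 0.8,"xyz": [15,150,0],"angular": [0,0,0]},{"grip": 0.8,"xyz": [20,200,0],"angular": [0,0,0]},{"grip": 0.8,"xyz": [25,250,0],"angular": [0,0,0]},{"grip": 0.8,"xyz": [30,290,0],"angular": [0,0,0]},{"grip": 0.8,"xyz": [32,306,0],"angular": [0,0,0]},{"grip": 0.8,"xyz": [32,306,0],"angular": [0,0,0]},{"grip": 0.8,"xyz": [32,306,0],"angular": [0,0,0]},{"grip": 0.8,"xyz": [32,306,0],"angular": [0,0,0]}])

```text
time_s: 14.15
tcp_pos: [0.5943, -0.1546, 0.1672]
ee_rot: [[1.0, 0.002, 0.0], [0.002, -1.0, 0.0], [0.0, -0.0, -1.0]]
wrist_force: [0.2, 0.8, 0.6]
gripper_width: 0.8
gripper_force: 0.0
```

```bash
python3 - <<'E'
from h import *
s,_=snap('wrist','w7');c=load('w7');print(s['tcp_pos'])
q,a=find(c,(.595,-.157),'yellow');print(q,a,tool(s,[*q,.046]))
print(find(c,(.578,-.059),'blue'),find(c,(.573,-.37),'white'))
E
```

```text
[ 0.59431066 -0.15463302  0.16722012]
[ 0.5950609  -0.15691292] 0.9566515994471041 [  0.7   2.3 121.2]
(array([ 0.57820817, -0.05750042]), 0.9218820740146194) (array([ 0.57398984, -0.37128023]), 0.8934166875344102)
```

move_arm(series=[{"grip": 0.8,"xyz": [1,2.3,50],"angular": [0,0,0]},{"grip": 0.8,"xyz": [1,2.3,95],"angular": [0,0,0]},{"grip": 0.8,"xyz": [1,2.3,121],"angular": [0,0,0]},{"grip": 0.8,"xyz": [1,2.3,121],"angular": [0,0,0]},{"grip": 0.3,"xyz": [1,2.3,121],"angular": [0,0,0]},{"grip": 0.3,"xyz": [1,2.3,121],"angular": [0,0,0]},{"grip": 0.3,"xyz": [1,2.3,121],"angular": [0,0,0]},{"grip": 0.3,"xyz": [1,2.3,121],"angular": [0,0,0]},{"grip": 0.3,"xyz": [1,2.3,80],"angular": [0,0,0]},{"grip": 0.3,"xyz": [1,2.3,30],"angular": [0,0,0]}])

```text
time_s: 15.2
tcp_pos: [0.5934, -0.1581, 0.1359]
ee_rot: [[1.0, -0.0, -0.006], [-0.0, -1.0, 0.001], [-0.006, -0.001, -1.0]]
wrist_force: [1.5, -0.2, -0.4]
gripper_width: 0.54
gripper_force: 30.0
```

move_arm(series=[{"grip": 0.3,"xyz": [0,-20,-10],"angular": [0,0,0]},{"grip": 0.3,"xyz": [-8,-60,-10],"angular": [0,0,0]},{"grip": 0.3,"xyz": [-16,-105,-10],"angular": [0,0,0]},{"grip": 0.3,"xyz": [-23,-150,-10],"angular": [0,0,0]},{"grip": 0.3,"xyz": [-23,-185,-10],"angular": [0,0,0]},{"grip": 0.3,"xyz": [-23,-198,-10],"angular": [0,0,0]},{"grip": 0.3,"xyz": [-23,-198,-10],"angular": [0,0,0]},{"grip": 0.3,"xyz": [-23,-198,-10],"angular": [0,0,0]},{"grip": 0.3,"xyz": [-23,-198,-10],"angular": [0,0,0]}])

```text
time_s: 16.1
tcp_pos: [0.5722, 0.0386, 0.147]
ee_rot: [[1.0, -0.001, -0.0], [-0.001, -1.0, -0.0], [-0.0, 0.0, -1.0]]
wrist_force: [-0.1, -0.0, -2.0]
gripper_width: 0.544
gripper_force: 30.0
```

move_arm(series=[{"grip": 0.3,"xyz": [-1.2,-2.4,0],"angular": [0,0,0]},{"grip": 0.3,"xyz": [-1.2,-2.4,20],"angular": [0,0,0]},{"grip": 0.3,"xyz": [-1.2,-2.4,38],"angular": [0,0,0]},{"grip": 0.3,"xyz": [-1.2,-2.4,45],"angular": [0,0,0]},{"grip": 0.3,"xyz": [-1.2,-2.4,52],"angular": [0,0,0]},{"grip": 0.3,"xyz": [-1.2,-2.4,52],"angular": [0,0,0]},{"grip": 0.3,"xyz": [-1.2,-2.4,52],"angular": [0,0,0]}])

```text
time_s: 16.8
tcp_pos: [0.5715, 0.0422, 0.0956]
ee_rot: [[1.0, 0.0, 0.001], [0.0, -1.0, 0.0], [0.001, -0.0, -1.0]]
wrist_force: [-0.1, 0.1, -1.1]
gripper_width: 0.541
gripper_force: 30.0
```

move_arm(series=[{"grip": 0.3,"xyz": [0,1,5],"angular": [0,0,0]},{"grip": 0.3,"xyz": [0,1,5],"angular": [0,0,0]},{"grip": 0.75,"xyz": [0,1,5],"angular": [0,0,0]},{"grip": 0.75,"xyz": [0,1,5],"angular": [0,0,0]},{"grip": 0.75,"xyz": [0,1,5],"angular": [0,0,0]},{"grip": 0.75,"xyz": [0,1,5],"angular": [0,0,0]},{"grip": 0.75,"xyz": [0,1,5],"angular": [0,0,0]},{"grip": 0.75,"xyz": [0,1,-45],"angular": [0,0,0]},{"grip": 0.75,"xyz": [0,1,-90],"angular": [0,0,0]},{"grip": 0.75,"xyz": [0,1,-110],"angular": [0,0,0]}])

```text
time_s: 17.8
tcp_pos: [0.5731, 0.0415, 0.2099]
ee_rot: [[1.0, 0.001, 0.008], [0.001, -1.0, 0.001], [0.008, -0.001, -1.0]]
wrist_force: [0.6, 0.5, 0.3]
gripper_width: 0.747
gripper_force: 0.0
```

```bash
python3 - <<'E' 2>/dev/null
from h import *
hgt('y1','yellow')
s,_=snap('wrist','w8');c=load('w8')
for z in(.012,.04):print(z,find(c,(.571,.041),'yellow',z0=z,z1=z+.06))
a=load('y1s');u=proj(a,[.57,.041,.04])[0].astype(int)
im=cv2.resize(a['img'][u[1]-50:u[1]+30,u[0]-40:u[0]+40],(400,400),interpolation=2)
t=snap('top','y1t')[1];cc=load('y1t');u=proj(cc,[.57,.041,.04])[0].astype(int)
cv2.imwrite('pics/yv.png',np.hstack([im,cv2.resize(c['img'][100:300,180:380],(400,400))])[...,::-1])
E
```

```text
bottom 0.012 (array([0.58600706, 0.06086214]), 0.815268343104326)
bottom 0.04 (array([0.57297247, 0.04350217]), 0.9749439497187437)
17.8 [0.57309248 0.04154681 0.20993146] 0.7474010538606262 [0.55354059 0.51175649 0.34937054]
0.012 (array([0.56068301, 0.04110128]), 1.145274631429703)
0.04 (array([0.5694985 , 0.04110408]), 0.9419221957002203)
```

View pics/yv.png

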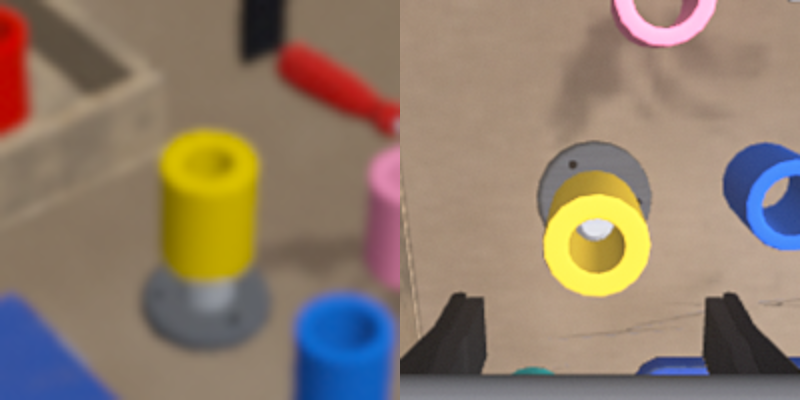

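Yellow is stuck high on the pin, with the pin body visible under it at (210,295) and the tube standing upright: reject. Fly to the near end of the yellow rocker.

move_arm(series=[{"grip": 0,"xyz": [-20,42,0],"angular": [0,0,0]},{"grip": 0,"xyz": [-40,84,0],"angular": [0,0,0]},{"grip": 0,"xyz": [-60,126,0],"angular": [0,0,0]},{"grip": 0,"xyz": [-80,168,0],"angular": [0,0,0]},{"grip": 0,"xyz": [-100,210,0],"angular": [0,0,0]},{"grip": 0,"xyz": [-120,252,0],"angular": [0,0,0]},{"grip": 0,"xyz": [-140,294,0],"angular": [0,0,0]},{"grip": 0,"xyz": [-146,311,0],"angular": [0,0,0]},{"grip": 0,"xyz": [-146,311,0],"angular": [0,0,0]},{"grip": 0,"xyz": [-146,311,0],"angular": [0,0,0]}])

```text
time_s: 18.95
tcp_pos: [0.4243, -0.2697, 0.2037]
ee_rot: [[1.0, -0.001, -0.003], [-0.001, -1.0, 0.001], [-0.003, -0.001, -1.0]]
wrist_force: [0.8, -0.2, 0.2]
gripper_width: 0.02
gripper_force: 0.0
```

move_arm(series=[{"grip": 0,"xyz": [1.5,0,50],"angular": [0,0,0]},{"grip": 0,"xyz": [1.5,0,95],"angular": [0,0,0]},{"grip": 0,"xyz": [1.5,0,125],"angular": [0,0,0]},{"grip": 0,"xyz": [1.5,0,138],"angular": [0,0,0]},{"grip": 0,"xyz": [1.5,0,142],"angular": [0,0,0]},{"grip": 0,"xyz": [1.5,0,145],"angular": [0,0,0]},{"grip": 0,"xyz": [1.5,0,147],"angular": [0,0,0]},{"grip": 0,"xyz": [1.5,0,147],"angular": [0,0,0]},{"grip": 0,"xyz": [1.5,0,147],"angular": [0,0,0]}])

```text
time_s: 19.85
tcp_pos: [0.4271, -0.2698, 0.0587]
ee_rot: [[1.0, 0.0, 0.001], [0.0, -1.0, -0.0], [0.001, 0.0, -1.0]]
wrist_force: [1.3, -0.8, -0.2]
gripper_width: 0.005
gripper_force: 0.0
```

move_arm(series=[{"grip": 0,"xyz": [0,0,2],"angular": [0,0,0]},{"grip": 0,"xyz": [0,0,2],"angular": [0,0,0]},{"grip": 0,"xyz": [0,0,2],"angular": [0,0,0]}])

```text
time_s: 20.15
tcp_pos: [0.4272, -0.27, 0.0576]
ee_rot: [[1.0, 0.001, 0.002], [0.001, -1.0, -0.001], [0.002, 0.001, -1.0]]
wrist_force: [-2.1, 2.6, 8.6]
gripper_width: 0.006
gripper_force: 4.6
```

move_arm(series=[{"grip": 0,"xyz": [0,0,-50],"angular": [0,0,0]},{"grip": 0,"xyz": [0,0,-98],"angular": [0,0,0]},{"grip": 0.5,"xyz": [18,-30,-132],"angular": [0,0,0]},{"grip": 0.8,"xyz": [38,-73,-132],"angular": [0,0,0]},{"grip": 0.8,"xyz": [58,-117,-132],"angular": [0,0,0]},{"grip": 0.8,"xyz": [78,-161,-132],"angular": [0,0,0]},{"grip": 0.8,"xyz": [98,-205,-132],"angular": [0,0,0]},{"grip": 0.8,"xyz": [118,-249,-132],"angular": [0,0,0]},{"grip": 0.8,"xyz": [138,-290,-132],"angular": [0,0,0]},{"grip": 0.8,"xyz": [144,-311,-132],"angular": [0,0,0]}])

```text
time_s: 21.15
tcp_pos: [0.5722, 0.0443, 0.1882]
ee_rot: [[1.0, 0.003, 0.002], [0.003, -1.0, 0.001], [0.002, -0.001, -1.0]]
wrist_force: [0.3, -0.4, 0.3]
gripper_width: 0.652
gripper_force: 0.0
```

move_arm(series=[{"grip": 0.8,"xyz": [0,0,0],"angular": [0,0,0]},{"grip": 0.8,"xyz": [0,0,0],"angular": [0,0,0]}])

```text
time_s: 21.35
tcp_pos: [0.5702, 0.0414, 0.1879]
ee_rot: [[1.0, 0.001, -0.001], [0.001, -1.0, -0.0], [-0.001, 0.0, -1.0]]
wrist_force: [0.5, 0.4, -0.2]
gripper_width: 0.77
gripper_force: 0.0
```

move_arm(series=[{"grip": 0.8,"xyz": [0,0,50],"angular": [0,0,0]},{"grip": 0.8,"xyz": [0,0,88],"angular": [0,0,0]},{"grip": 0.8,"xyz": [0,0,102],"angular": [0,0,0]},{"grip": 0.8,"xyz": [0,0,102],"angular": [0,0,0]},{"grip": 0.3,"xyz": [0,0,102],"angular": [0,0,0]},{"grip": 0.3,"xyz": [0,0,102],"angular": [0,0,0]},{"grip": 0.3,"xyz": [0,0,102],"angular": [0,0,0]},{"grip": 0.3,"xyz": [0,0,102],"angular": [0,0,0]},{"grip": 0.3,"xyz": [0,0,70],"angular": [0,0,0]},{"grip": 0.3,"xyz": [0,0,35],"angular": [0,0,0]}])

```text
time_s: 22.35
tcp_pos: [0.5696, 0.0411, 0.1528]
ee_rot: [[1.0, 0.0, -0.003], [0.0, -1.0, -0.001], [-0.003, 0.001, -1.0]]
wrist_force: [1.2, 0.8, -0.5]
gripper_width: 0.54
gripper_force: 29.6
```

move_arm(series=[{"grip": 0.3,"xyz": [0,-45,0],"angular": [0,0,0]},{"grip": 0.3,"xyz": [-3,-90,0],"angular": [0,0,0]},{"grip": 0.3,"xyz": [-6,-135,0],"angular": [0,0,0]},{"grip": 0.3,"xyz": [-9,-180,0],"angular": [0,0,0]},{"grip": 0.3,"xyz": [-12,-225,0],"angular": [0,0,0]},{"grip": 0.3,"xyz": [-15,-270,0],"angular": [0,0,0]},{"grip": 0.3,"xyz": [-16,-315,0],"angular": [0,0,0]},{"grip": 0.3,"xyz": [-16,-343,0],"angular": [0,0,0]},{"grip": 0.3,"xyz": [-16,-343,0],"angular": [0,0,0]},{"grip": 0.3,"xyz": [-16,-343,0],"angular": [0,0,0]}])

```text
time_s: 23.35
tcp_pos: [0.5538, 0.3846, 0.1525]
ee_rot: [[1.0, 0.001, -0.001], [0.001, -1.0, -0.001], [-0.001, 0.001, -1.0]]
wrist_force: [-0.0, -0.1, -1.9]
gripper_width: 0.539
gripper_force: 29.6
```

```bash
python3 - <<'E' 2>/dev/null
from h import *
s,_=snap('wrist','w9');print(s['tcp_pos']);c=load('w9')
print(proj(c,[[.5534,.3836,.006]]))
snap('top','t3')
E
```

```text
[0.55378123 0.38455723 0.15247572]
[[277.62165346 206.74836395]]
```

View pics/w9.png

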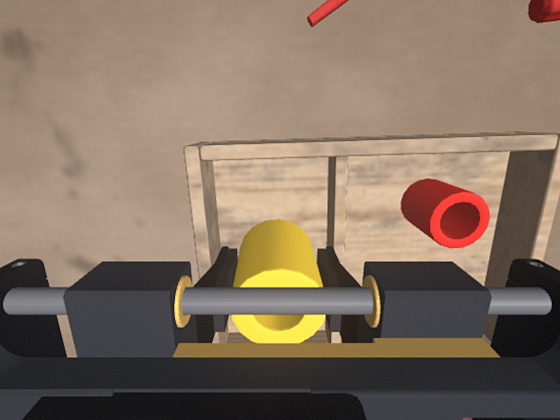

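Yellow is over the small compartment, whose floor spans u from about 217 to 328. Red is upright at (445,212) in the large one. Lower.

move_arm(series=[{"grip": 0.3,"xyz": [0,-1,45],"angular": [0,0,0]},{"grip": 0.3,"xyz": [0,-1,80],"angular": [0,0,0]},{"grip": 0.3,"xyz": [0,-1,95],"angular": [0,0,0]},{"grip": 0.3,"xyz": [0,-1,99],"angular": [0,0,0]},{"grip": 0.3,"xyz": [0,-1,99],"angular": [0,0,0]},{"grip": 0.7,"xyz": [0,-1,99],"angular": [0,0,0]},{"grip": 0.7,"xyz": [0,-1,99],"angular": [0,0,0]},{"grip": 0.7,"xyz": [0,-1,99],"angular": [0,0,0]},{"grip": 0.7,"xyz": [0,-1,50],"angular": [0,0,0]},{"grip": 0.7,"xyz": [0,-1,0],"angular": [0,0,0]}])

```text
time_s: 24.45
tcp_pos: [0.5539, 0.3845, 0.1525]
ee_rot: [[1.0, 0.0, -0.003], [0.0, -1.0, -0.003], [-0.003, 0.003, -1.0]]
wrist_force: [0.7, 0.2, -0.3]
gripper_width: 0.696
gripper_force: 0.0
```

```bash
python3 - <<'E' 2>/dev/null
from h import *
s,_=snap('wrist','w10');print(s['tcp_pos'],s['gripper_width']);c=load('w10')
print(find(c,(.5534,.385),'yellow',z0=.006,z1=.066))
snap('scene','s3');c=load('s3');print(find(c,(.578,-.058),'blue'),find(c,(.573,-.37),'white'))
c=load('s0');print(find(c,(.578,-.058),'blue'),find(c,(.573,-.37),'white'))
E
```

```text
[0.55385625 0.38454067 0.15254366] 0.6964448151368343
(array([0.55107123, 0.38471243]), 0.9652239750135603)
(array([ 0.58214323, -0.05661459]), 0.7826527770876441) (array([ 0.57760549, -0.36992485]), 0.9706553647551782)
(array([ 0.58214866, -0.0566402 ]), 0.7852906678462257) (array([ 0.5777172 , -0.37016453]), 0.9558423465026379)
```

move_arm(series=[{"grip": 0.8,"xyz": [2,48,-5],"angular": [0,0,0]},{"grip": 0.8,"xyz": [5,97,-10],"angular": [0,0,0]},{"grip": 0.8,"xyz": [8,146,-10],"angular": [0,0,0]},{"grip": 0.8,"xyz": [11,195,-10],"angular": [0,0,0]},{"grip": 0.8,"xyz": [14,244,-10],"angular": [0,0,0]},{"grip": 0.8,"xyz": [17,293,-10],"angular": [0,0,0]},{"grip": 0.8,"xyz": [20,342,-10],"angular": [0,0,0]},{"grip": 0.8,"xyz": [23,391,-10],"angular": [0,0,0]},{"grip": 0.8,"xyz": [24,432,-10],"angular": [0,0,0]},{"grip": 0.8,"xyz": [24,443,-10],"angular": [0,0,0]}])

```text
time_s: 25.55
tcp_pos: [0.5784, -0.0612, 0.1634]
ee_rot: [[1.0, -0.004, 0.001], [-0.004, -1.0, -0.0], [0.001, 0.0, -1.0]]
wrist_force: [-0.5, 0.2, -0.1]
gripper_width: 0.8
gripper_force: 0.0
```

move_arm(series=[{"grip": 0.8,"xyz": [0,0,0],"angular": [0,0,0]},{"grip": 0.8,"xyz": [0,0,0],"angular": [0,0,0]}])

```text
time_s: 25.75
tcp_pos: [0.5788, -0.0571, 0.1632]
ee_rot: [[1.0, 0.001, 0.001], [0.001, -1.0, 0.0], [0.001, -0.0, -1.0]]
wrist_force: [-0.2, 0.5, 0.7]
gripper_width: 0.805
gripper_force: 0.0
```

```bash
python3 - <<'E' 2>/dev/null
from h import *
s,_=snap('wrist','w11');print(s['tcp_pos'],s['gripper_width']);c=load('w11')
HUE['blue']=((100,110,25),(125,255,255))
q,a=find(c,(.578,-.058),'blue');print(q,a,tool(s,[*q,.046]))
E
```

```text
[ 0.57877283 -0.05709514  0.1632348 ] 0.8049247525459758
[ 0.57847988 -0.0577532 ] 0.9364695354112532 [ -0.4   0.7 117.2]
```

move_arm(series=[{"grip": 0.8,"xyz": [-0.5,0.7,50],"angular": [0,0,0]},{"grip": 0.8,"xyz": [-0.5,0.7,95],"angular": [0,0,0]},{"grip": 0.8,"xyz": [-0.5,0.7,117],"angular": [0,0,0]},{"grip": 0.8,"xyz": [-0.5,0.7,117],"angular": [0,0,0]},{"grip": 0.3,"xyz": [-0.5,0.7,117],"angular": [0,0,0]},{"grip": 0.3,"xyz": [-0.5,0.7,117],"angular": [0,0,0]},{"grip": 0.3,"xyz": [-0.5,0.7,117],"angular": [0,0,0]},{"grip": 0.3,"xyz": [-0.5,0.7,117],"angular": [0,0,0]},{"grip": 0.3,"xyz": [-0.5,0.7,70],"angular": [0,0,0]},{"grip": 0.3,"xyz": [-0.5,0.7,20],"angular": [0,0,0]}])

```text
time_s: 26.8
tcp_pos: [0.5765, -0.0587, 0.1426]
ee_rot: [[1.0, -0.0, -0.005], [-0.0, -1.0, -0.001], [-0.005, 0.001, -1.0]]
wrist_force: [2.3, 0.2, -2.0]
gripper_width: 0.545
gripper_force: 29.9
```

move_arm(series=[{"grip": 0.3,"xyz": [0,-20,-5],"angular": [0,0,0]},{"grip": 0.3,"xyz": [-3,-55,-5],"angular": [0,0,0]},{"grip": 0.3,"xyz": [-7,-85,-5],"angular": [0,0,0]},{"grip": 0.3,"xyz": [-7,-99,-5],"angular": [0,0,0]},{"grip": 0.3,"xyz": [-7,-99,-5],"angular": [0,0,0]},{"grip": 0.3,"xyz": [-7,-99,-5],"angular": [0,0,0]},{"grip": 0.3,"xyz": [-7,-99,-5],"angular": [0,0,0]}])

```text
time_s: 27.5
tcp_pos: [0.571, 0.0396, 0.1479]
ee_rot: [[1.0, -0.001, -0.001], [-0.001, -1.0, -0.0], [-0.001, 0.0, -1.0]]
wrist_force: [-0.5, -1.2, -1.3]
gripper_width: 0.544
gripper_force: 29.9
```

move_arm(series=[{"grip": 0.3,"xyz": [0,-1.6,0],"angular": [0,0,0]},{"grip": 0.3,"xyz": [0,-1.6,20],"angular": [0,0,0]},{"grip": 0.3,"xyz": [0,-1.6,38],"angular": [0,0,0]},{"grip": 0.3,"xyz": [0,-1.6,47],"angular": [0,0,0]},{"grip": 0.3,"xyz": [0,-1.6,56],"angular": [0,0,0]},{"grip": 0.3,"xyz": [0,-1.6,56],"angular": [0,0,0]},{"grip": 0.3,"xyz": [0,-1.6,56],"angular": [0,0,0]}])

```text
time_s: 28.2
tcp_pos: [0.5715, 0.0421, 0.0924]
ee_rot: [[1.0, 0.0, 0.001], [0.0, -1.0, 0.0], [0.001, -0.0, -1.0]]
wrist_force: [0.5, 0.2, -1.8]
gripper_width: 0.543
gripper_force: 29.9
```

move_arm(series=[{"grip": 0.3,"xyz": [0,1,1],"angular": [0,0,0]},{"grip": 0.3,"xyz": [0,1,1],"angular": [0,0,0]},{"grip": 0.75,"xyz": [0,1,1],"angular": [0,0,0]},{"grip": 0.75,"xyz": [0,1,1],"angular": [0,0,0]},{"grip": 0.75,"xyz": [0,1,1],"angular": [0,0,0]},{"grip": 0.75,"xyz": [0,1,1],"angular": [0,0,0]},{"grip": 0.75,"xyz": [0,1,1],"angular": [0,0,0]},{"grip": 0.75,"xyz": [0,1,-49],"angular": [0,0,0]},{"grip": 0.75,"xyz": [0,1,-90],"angular": [0,0,0]},{"grip": 0.75,"xyz": [0,1,-115],"angular": [0,0,0]}])

```text
time_s: 29.2
tcp_pos: [0.5724, 0.0413, 0.2107]
ee_rot: [[1.0, 0.001, 0.005], [0.001, -1.0, 0.001], [0.005, -0.001, -1.0]]
wrist_force: [0.1, 1.3, 0.9]
gripper_width: 0.752
gripper_force: 0.0
```

```bash
python3 - <<'E' 2>/dev/null
from h import *
HUE['blue']=((100,110,25),(125,255,255))
hgt('b1','blue')
s,_=snap('wrist','w12');c=load('w12')
for z in(.012,.04):print(z,find(c,(.571,.041),'blue',z0=z,z1=z+.06))
a=load('b1s');u=proj(a,[.57,.041,.04])[0].astype(int)
im=cv2.resize(a['img'][u[1]-50:u[1]+30,u[0]-40:u[0]+40],(400,400),interpolation=2)
cv2.imwrite('pics/bv.png',np.hstack([im,cv2.resize(c['img'][100:300,180:380],(400,400))])[...,::-1])
E
```

```text
bottom 0.012 (array([0.56958708, 0.04303254]), 0.9047861094916086)
bottom 0.04 (array([0.5707, 0.041 ]), 0.7598931169504124)
29.2 [0.5723512  0.04130996 0.21073665] 0.7523624989243427 [0.14539827 1.32964368 0.9057315 ]
0.012 (array([0.56792272, 0.0425707 ]), 0.9445389189514347)
0.04 (array([0.576006  , 0.04242275]), 0.7780586678030893)
```

View pics/bv.png

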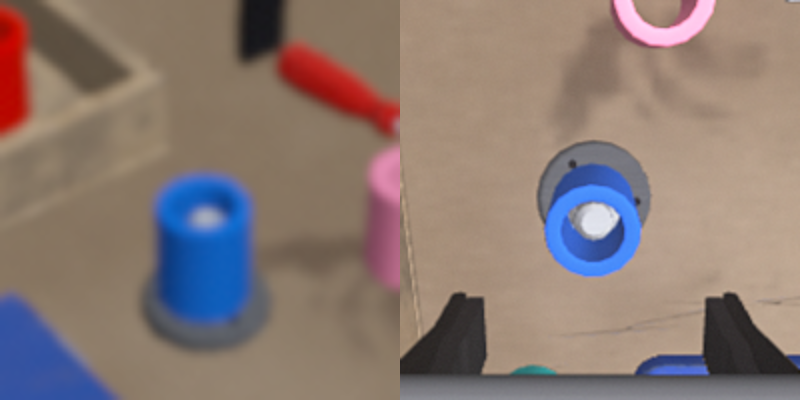

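Blue sits fully home on the shoulder with the pin tip showing in its bore: pass. Go to the far end of the blue rocker.

move_arm(series=[{"grip": 0,"xyz": [-12,45,0],"angular": [0,0,0]},{"grip": 0,"xyz": [-24,90,0],"angular": [0,0,0]},{"grip": 0,"xyz": [-36,135,0],"angular": [0,0,0]},{"grip": 0,"xyz": [-48,180,0],"angular": [0,0,0]},{"grip": 0,"xyz": [-60,225,0],"angular": [0,0,0]},{"grip": 0,"xyz": [-72,270,0],"angular": [0,0,0]},{"grip": 0,"xyz": [-84,315,0],"angular": [0,0,0]},{"grip": 0,"xyz": [-95,362,0],"angular": [0,0,0]},{"grip": 0,"xyz": [-95,362,0],"angular": [0,0,0]},{"grip": 0,"xyz": [-95,362,0],"angular": [0,0,0]}])

```text
time_s: 30.3
tcp_pos: [0.4751, -0.3217, 0.2058]
ee_rot: [[1.0, -0.003, -0.002], [-0.003, -1.0, 0.001], [-0.002, -0.001, -1.0]]
wrist_force: [-0.7, -0.7, 0.1]
gripper_width: 0.018
gripper_force: 0.0
```

move_arm(series=[{"grip": 0,"xyz": [0,0,0],"angular": [0,0,0]}])

```text
time_s: 30.4
tcp_pos: [0.476, -0.3202, 0.2064]
ee_rot: [[1.0, 0.001, -0.001], [0.001, -1.0, 0.001], [-0.001, -0.001, -1.0]]
wrist_force: [0.4, 0.5, 0.8]
gripper_width: 0.006
gripper_force: 0.0
```

Target z 0.057, then 1 mm of extra press.

move_arm(series=[{"grip": 0,"xyz": [0.5,0,50],"angular": [0,0,0]},{"grip": 0,"xyz": [0.5,0,95],"angular": [0,0,0]},{"grip": 0,"xyz": [0.5,0,125],"angular": [0,0,0]},{"grip": 0,"xyz": [0.5,0,140],"angular": [0,0,0]},{"grip": 0,"xyz": [0.5,0,144],"angular": [0,0,0]},{"grip": 0,"xyz": [0.5,0,147],"angular": [0,0,0]},{"grip": 0,"xyz": [0.5,0,149],"angular": [0,0,0]},{"grip": 0,"xyz": [0.5,0,150],"angular": [0,0,0]},{"grip": 0,"xyz": [0.5,0,150],"angular": [0,0,0]},{"grip": 0,"xyz": [0.5,0,150],"angular": [0,0,0]}])

```text
time_s: 31.4
tcp_pos: [0.4774, -0.3209, 0.058]
ee_rot: [[1.0, 0.0, 0.002], [0.0, -1.0, -0.001], [0.002, 0.001, -1.0]]
wrist_force: [1.3, 1.5, 3.6]
gripper_width: 0.005
gripper_force: 1.8
```

move_arm(series=[{"grip": 0,"xyz": [0,0,1.5],"angular": [0,0,0]},{"grip": 0,"xyz": [0,0,1.5],"angular": [0,0,0]}])

```text
time_s: 31.6
tcp_pos: [0.4775, -0.321, 0.0574]
ee_rot: [[1.0, 0.001, 0.002], [0.001, -1.0, -0.001], [0.002, 0.001, -1.0]]
wrist_force: [-1.0, 3.9, 8.9]
gripper_width: 0.003
gripper_force: 4.7
```

move_arm(series=[{"grip": 0,"xyz": [0,0,-50],"angular": [0,0,0]},{"grip": 0.3,"xyz": [0,-15,-95],"angular": [0,0,0]},{"grip": 0.8,"xyz": [12,-60,-105],"angular": [0,0,0]},{"grip": 0.8,"xyz": [24,-106,-105],"angular": [0,0,0]},{"grip": 0.8,"xyz": [36,-152,-105],"angular": [0,0,0]},{"grip": 0.8,"xyz": [48,-198,-105],"angular": [0,0,0]},{"grip": 0.8,"xyz": [60,-244,-105],"angular": [0,0,0]},{"grip": 0.8,"xyz": [72,-290,-105],"angular": [0,0,0]},{"grip": 0.8,"xyz": [84,-336,-105],"angular": [0,0,0]},{"grip": 0.8,"xyz": [93.5,-362,-105],"angular": [0,0,0]}])

```text
time_s: 32.6
tcp_pos: [0.5705, 0.0439, 0.1606]
ee_rot: [[1.0, 0.003, 0.001], [0.003, -1.0, 0.0], [0.001, -0.0, -1.0]]
wrist_force: [-0.5, 0.4, -1.1]
gripper_width: 0.738
gripper_force: 0.0
```

move_arm(series=[{"grip": 0.8,"xyz": [0,0,0],"angular": [0,0,0]},{"grip": 0.8,"xyz": [0,0,0],"angular": [0,0,0]},{"grip": 0.8,"xyz": [0,0,0],"angular": [0,0,0]}])

```text
time_s: 32.9
tcp_pos: [0.5695, 0.04, 0.1603]
ee_rot: [[1.0, -0.001, -0.001], [-0.001, -1.0, -0.0], [-0.001, 0.0, -1.0]]
wrist_force: [-0.3, -0.0, 0.0]
gripper_width: 0.796
gripper_force: 0.0
```

```bash
python3 - <<'E' 2>/dev/null
from h import *
s,_=snap('wrist','w13');c=load('w13');HUE['blue']=((100,110,25),(125,255,255))
q,a=find(c,(.571,.041),'blue',z0=.012,z1=.072);print(s['tcp_pos'],q,a,s['gripper_width'])
E
```

```text
[0.56948376 0.04004537 0.16032721] [0.56783373 0.04254671] 0.9463220382830196 0.7958180988345201
```

move_arm(series=[{"grip": 0.8,"xyz": [0,-1.5,50],"angular": [0,0,0]},{"grip": 0.8,"xyz": [0,-1.5,90],"angular": [0,0,0]},{"grip": 0.8,"xyz": [0,-1.5,102],"angular": [0,0,0]},{"grip": 0.8,"xyz": [0,-1.5,102],"angular": [0,0,0]},{"grip": 0.3,"xyz": [0,-1.5,102],"angular": [0,0,0]},{"grip": 0.3,"xyz": [0,-1.5,102],"angular": [0,0,0]},{"grip": 0.3,"xyz": [0,-1.5,102],"angular": [0,0,0]},{"grip": 0.3,"xyz": [0,-1.5,102],"angular": [0,0,0]},{"grip": 0.3,"xyz": [0,-1.5,60],"angular": [0,0,0]},{"grip": 0.3,"xyz": [0,-1.5,10],"angular": [0,0,0]}])

```text
time_s: 33.95
tcp_pos: [0.5687, 0.0422, 0.1496]
ee_rot: [[1.0, -0.0, -0.005], [-0.0, -1.0, -0.002], [-0.005, 0.002, -1.0]]
wrist_force: [0.3, 0.4, -1.8]
gripper_width: 0.541
gripper_force: 30.0
```

move_arm(series=[{"grip": 0.3,"xyz": [-10,-40,0],"angular": [0,0,0]},{"grip": 0.3,"xyz": [-35,-80,0],"angular": [0,0,0]},{"grip": 0.3,"xyz": [-60,-120,0],"angular": [0,0,0]},{"grip": 0.3,"xyz": [-85,-160,0],"angular": [0,0,0]},{"grip": 0.3,"xyz": [-108,-192,0],"angular": [0,0,0]},{"grip": 0.3,"xyz": [-108,-192,0],"angular": [0,0,0]},{"grip": 0.3,"xyz": [-108,-192,0],"angular": [0,0,0]},{"grip": 0.3,"xyz": [-108,-192,45],"angular": [0,0,0]},{"grip": 0.3,"xyz": [-108,-192,80],"angular": [0,0,0]},{"grip": 0.3,"xyz": [-108,-192,92],"angular": [0,0,0]}])

```text
time_s: 34.95
tcp_pos: [0.4605, 0.2318, 0.0554]
ee_rot: [[1.0, -0.003, -0.006], [-0.003, -1.0, -0.005], [-0.006, 0.005, -1.0]]
wrist_force: [-0.8, -0.6, -1.4]
gripper_width: 0.539
gripper_force: 30.0
```

move_arm(series=[{"grip": 0.3,"xyz": [0,0,2],"angular": [0,0,0]},{"grip": 0.3,"xyz": [0,0,2],"angular": [0,0,0]}])

```text
time_s: 35.15
tcp_pos: [0.4632, 0.2347, 0.0574]
ee_rot: [[1.0, -0.0, 0.001], [-0.0, -1.0, 0.001], [0.001, -0.001, -1.0]]
wrist_force: [-0.2, -0.3, -1.6]
gripper_width: 0.539
gripper_force: 30.0
```

move_arm(series=[{"grip": 0.3,"xyz": [0,0,3.5],"angular": [0,0,0]},{"grip": 0.3,"xyz": [0,0,3.5],"angular": [0,0,0]},{"grip": 0.3,"xyz": [0,0,3.5],"angular": [0,0,0]},{"grip": 0.72,"xyz": [0,0,3.5],"angular": [0,0,0]},{"grip": 0.72,"xyz": [0,0,3.5],"angular": [0,0,0]},{"grip": 0.72,"xyz": [0,0,3.5],"angular": [0,0,0]},{"grip": 0.72,"xyz": [0,0,-45],"angular": [0,0,0]},{"grip": 0.72,"xyz": [0,0,-95],"angular": [0,0,0]},{"grip": 0.72,"xyz": [15,20,-120],"angular": [0,0,0]},{"grip": 0.72,"xyz": [40,60,-120],"angular": [0,0,0]}])

```text
time_s: 36.15
tcp_pos: [0.5044, 0.1772, 0.1819]
ee_rot: [[1.0, 0.006, 0.01], [0.006, -1.0, 0.006], [0.01, -0.006, -1.0]]
wrist_force: [1.3, 2.3, 0.2]
gripper_width: 0.718
gripper_force: 0.0
```

```bash
python3 - <<'E' 2>/dev/null
from h import *
HUE['blue']=((100,110,25),(125,255,255))
s,_=snap('wrist','w14');c=load('w14');print(s['tcp_pos'],s['gripper_width'])
print(find(c,(.462,.234),'blue',z0=.006,z1=.066),find(c,(.561,.24),'red',z0=.006,z1=.066))
snap('scene','s4');c=load('s4');print(find(c,(.573,-.37),'white'))
E
```

```text
[0.50443593 0.17716185 0.18188226] 0.718223908113373
(array([0.46197847, 0.23272389]), 0.8456663001565444) (array([0.55956596, 0.23854204]), 0.911694879728759)
(array([ 0.5777605 , -0.36988187]), 0.975459280258224)
```

move_arm(series=[{"grip": 0.8,"xyz": [6,48,0],"angular": [0,0,0]},{"grip": 0.8,"xyz": [12,96,0],"angular": [0,0,0]},{"grip": 0.8,"xyz": [18,144,0],"angular": [0,0,0]},{"grip": 0.8,"xyz": [24,192,0],"angular": [0,0,0]},{"grip": 0.8,"xyz": [30,240,0],"angular": [0,0,0]},{"grip": 0.8,"xyz": [36,288,0],"angular": [0,0,0]},{"grip": 0.8,"xyz": [42,336,0],"angular": [0,0,0]},{"grip": 0.8,"xyz": [48,384,0],"angular": [0,0,0]},{"grip": 0.8,"xyz": [54,432,0],"angular": [0,0,0]},{"grip": 0.8,"xyz": [60,480,0],"angular": [0,0,0]}])

```text
time_s: 37.25
tcp_pos: [0.562, -0.3069, 0.1761]
ee_rot: [[1.0, 0.0, -0.001], [0.0, -1.0, 0.0], [-0.001, -0.0, -1.0]]
wrist_force: [0.8, 1.2, 0.7]
gripper_width: 0.8
gripper_force: 0.0
```

move_arm(series=[{"grip": 0.8,"xyz": [6,40,5],"angular": [0,0,0]},{"grip": 0.8,"xyz": [10,65,10],"angular": [0,0,0]},{"grip": 0.8,"xyz": [10,65,10],"angular": [0,0,0]},{"grip": 0.8,"xyz": [10,65,10],"angular": [0,0,0]},{"grip": 0.8,"xyz": [10,65,10],"angular": [0,0,0]}])

```text
time_s: 37.75
tcp_pos: [0.5722, -0.3693, 0.1665]
ee_rot: [[1.0, 0.001, -0.0], [0.001, -1.0, 0.0], [-0.0, -0.0, -1.0]]
wrist_force: [-0.2, 0.3, 0.1]
gripper_width: 0.804
gripper_force: 0.0
```

```bash
python3 - <<'E' 2>/dev/null
from h import *
s,_=snap('wrist','w15');c=load('w15');q,a=find(c,(.573,-.37),'white');print(s['tcp_pos'],q,a,tool(s,[*q,.046]))
E
```

```text
[ 0.57216393 -0.36925904  0.16651771] [ 0.57319005 -0.36964791] 0.9719862192819926 [  1.1   0.4 120.5]
```

move_arm(series=[{"grip": 0.8,"xyz": [1,0.4,50],"angular": [0,0,0]},{"grip": 0.8,"xyz": [1,0.4,95],"angular": [0,0,0]},{"grip": 0.8,"xyz": [1,0.4,120],"angular": [0,0,0]},{"grip": 0.8,"xyz": [1,0.4,120],"angular": [0,0,0]},{"grip": 0.3,"xyz": [1,0.4,120],"angular": [0,0,0]},{"grip": 0.3,"xyz": [1,0.4,120],"angular": [0,0,0]},{"grip": 0.3,"xyz": [1,0.4,120],"angular": [0,0,0]},{"grip": 0.3,"xyz": [1,0.4,120],"angular": [0,0,0]},{"grip": 0.3,"xyz": [1,0.4,70],"angular": [0,0,0]},{"grip": 0.3,"xyz": [1,0.4,20],"angular": [0,0,0]}])

```text
time_s: 38.8
tcp_pos: [0.5719, -0.3704, 0.146]
ee_rot: [[1.0, -0.0, -0.004], [-0.0, -1.0, 0.002], [-0.004, -0.002, -1.0]]
wrist_force: [0.9, -0.4, -0.9]
gripper_width: 0.538
gripper_force: 30.0
```

move_arm(series=[{"grip": 0.3,"xyz": [0,-40,0],"angular": [0,0,0]},{"grip": 0.3,"xyz": [-1,-85,0],"angular": [0,0,0]},{"grip": 0.3,"xyz": [-1,-131,0],"angular": [0,0,0]},{"grip": 0.3,"xyz": [-1,-178,0],"angular": [0,0,0]},{"grip": 0.3,"xyz": [-2,-225,0],"angular": [0,0,0]},{"grip": 0.3,"xyz": [-2,-272,0],"angular": [0,0,0]},{"grip": 0.3,"xyz": [-2,-319,0],"angular": [0,0,0]},{"grip": 0.3,"xyz": [-2,-360,0],"angular": [0,0,0]},{"grip": 0.3,"xyz": [-2,-395,0],"angular": [0,0,0]},{"grip": 0.3,"xyz": [-2,-411,0],"angular": [0,0,0]}])

```text
time_s: 39.8
tcp_pos: [0.571, 0.0429, 0.1471]
ee_rot: [[1.0, 0.003, 0.001], [0.003, -1.0, 0.001], [0.001, -0.001, -1.0]]
wrist_force: [0.1, -0.2, -0.8]
gripper_width: 0.534
gripper_force: 30.0
```

move_arm(series=[{"grip": 0.3,"xyz": [0,0,0],"angular": [0,0,0]},{"grip": 0.3,"xyz": [0,0,0],"angular": [0,0,0]},{"grip": 0.3,"xyz": [0,0,0],"angular": [0,0,0]}])

```text
time_s: 40.1
tcp_pos: [0.5709, 0.039, 0.1465]
ee_rot: [[1.0, -0.001, -0.0], [-0.001, -1.0, -0.0], [-0.0, 0.0, -1.0]]
wrist_force: [0.4, -0.8, -0.8]
gripper_width: 0.536
gripper_force: 30.0
```

move_arm(series=[{"grip": 0.3,"xyz": [0,-2,0],"angular": [0,0,0]},{"grip": 0.3,"xyz": [0,-2,20],"angular": [0,0,0]},{"grip": 0.3,"xyz": [0,-2,38],"angular": [0,0,0]},{"grip": 0.3,"xyz": [0,-2,47],"angular": [0,0,0]},{"grip": 0.3,"xyz": [0,-2,54],"angular": [0,0,0]},{"grip": 0.3,"xyz": [0,-2,54],"angular": [0,0,0]},{"grip": 0.3,"xyz": [0,-2,54],"angular": [0,0,0]}])

```text
time_s: 40.8
tcp_pos: [0.5716, 0.0421, 0.0931]
ee_rot: [[1.0, 0.0, 0.001], [0.0, -1.0, 0.0], [0.001, -0.0, -1.0]]
wrist_force: [-0.2, 0.2, -1.3]
gripper_width: 0.535
gripper_force: 30.0
```

move_arm(series=[{"grip": 0.3,"xyz": [0,1,2],"angular": [0,0,0]},{"grip": 0.3,"xyz": [0,1,2],"angular": [0,0,0]},{"grip": 0.75,"xyz": [0,1,2],"angular": [0,0,0]},{"grip": 0.75,"xyz": [0,1,2],"angular": [0,0,0]},{"grip": 0.75,"xyz": [0,1,2],"angular": [0,0,0]},{"grip": 0.75,"xyz": [0,1,2],"angular": [0,0,0]},{"grip": 0.75,"xyz": [0,1,2],"angular": [0,0,0]},{"grip": 0.75,"xyz": [0,1,-48],"angular": [0,0,0]},{"grip": 0.75,"xyz": [0,1,-90],"angular": [0,0,0]},{"grip": 0.75,"xyz": [0,1,-115],"angular": [0,0,0]}])

```text
time_s: 41.8
tcp_pos: [0.5724, 0.0414, 0.2114]
ee_rot: [[1.0, 0.001, 0.005], [0.001, -1.0, 0.001], [0.005, -0.001, -1.0]]
wrist_force: [-0.1, 0.9, 1.0]
gripper_width: 0.75
gripper_force: 0.0
```

```bash
python3 - <<'E' 2>/dev/null
from h import *
hgt('h1','white')
s,_=snap('wrist','w16');c=load('w16')
for z in(.012,.04):print(z,find(c,(.571,.041),'white',z0=z,z1=z+.06))
a=load('h1s');u=proj(a,[.57,.041,.04])[0].astype(int)
im=cv2.resize(a['img'][u[1]-50:u[1]+30,u[0]-40:u[0]+40],(400,400),interpolation=2)
v=proj(a,[.45,-.295,.035])[0].astype(int);print(v)
cv2.imwrite('pics/hv.png',np.hstack([im,cv2.resize(a['img'][v[1]-50:v[1]+50,v[0]-50:v[0]+50],(400,400),interpolation=2)])[...,::-1])
E
```

```text
bottom 0.012 (array([0.58212398, 0.05493771]), 0.931237992492738)
bottom 0.04 (array([0.57068488, 0.03911285]), 1.1115457853117654)
41.8 [0.57242189 0.04142855 0.21135452] 0.7495932410701086 [-0.11508356  0.92763836  1.02134967]
0.012 (array([0.56166719, 0.04108305]), 1.1765762346352335)
0.04 (array([0.57030801, 0.04108486]), 0.9696439555780959)
[324 314]
```

View pics/hv.png

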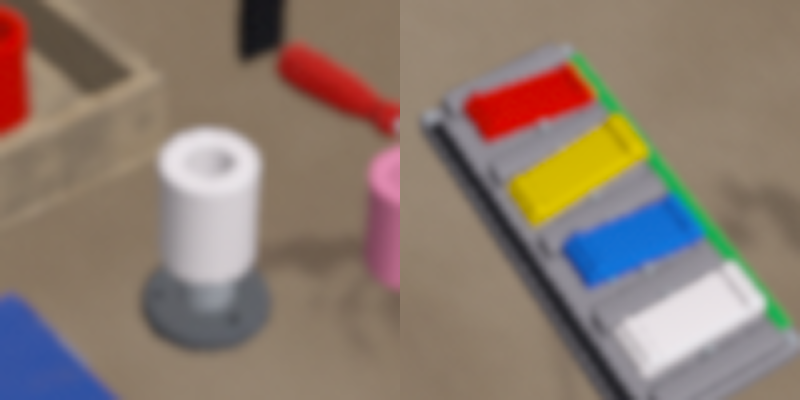

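White is stuck high: reject. The panel crop shows red and blue tilted down at the far end and yellow down at the near end. Go to the near end of the white rocker.

move_arm(series=[{"grip": 0,"xyz": [-16,42,0],"angular": [0,0,0]},{"grip": 0,"xyz": [-32,84,0],"angular": [0,0,0]},{"grip": 0,"xyz": [-48,126,0],"angular": [0,0,0]},{"grip": 0,"xyz": [-64,168,0],"angular": [0,0,0]},{"grip": 0,"xyz": [-80,210,0],"angular": [0,0,0]},{"grip": 0,"xyz": [-97,252,0],"angular": [0,0,0]},{"grip": 0,"xyz": [-114,295,0],"angular": [0,0,0]},{"grip": 0,"xyz": [-131,338,0],"angular": [0,0,0]},{"grip": 0,"xyz": [-148,381,0],"angular": [0,0,0]},{"grip": 0,"xyz": [-156,402,0],"angular": [0,0,0]}])

```text
time_s: 42.9
tcp_pos: [0.4131, -0.3632, 0.2064]
ee_rot: [[1.0, -0.003, -0.002], [-0.003, -1.0, 0.001], [-0.002, -0.001, -1.0]]
wrist_force: [0.2, 0.7, -0.2]
gripper_width: 0.016
gripper_force: 0.0
```

move_arm(series=[{"grip": 0,"xyz": [0,0,0],"angular": [0,0,0]},{"grip": 0,"xyz": [0,0,0],"angular": [0,0,0]},{"grip": 0,"xyz": [0,0,0],"angular": [0,0,0]}])

```text
time_s: 43.2
tcp_pos: [0.4152, -0.36, 0.2071]
ee_rot: [[1.0, 0.001, -0.001], [0.001, -1.0, 0.001], [-0.001, -0.001, -1.0]]
wrist_force: [-0.4, -0.7, -0.3]
gripper_width: 0.004
gripper_force: 0.0
```

move_arm(series=[{"grip": 0,"xyz": [0.5,0,50],"angular": [0,0,0]},{"grip": 0,"xyz": [0.5,0,95],"angular": [0,0,0]},{"grip": 0,"xyz": [0.5,0,125],"angular": [0,0,0]},{"grip": 0,"xyz": [0.5,0,140],"angular": [0,0,0]},{"grip": 0,"xyz": [0.5,0,144],"angular": [0,0,0]},{"grip": 0,"xyz": [0.5,0,147],"angular": [0,0,0]},{"grip": 0,"xyz": [0.5,0,150],"angular": [0,0,0]},{"grip": 0,"xyz": [0.5,0,152],"angular": [0,0,0]},{"grip": 0,"xyz": [0.5,0,152],"angular": [0,0,0]},{"grip": 0,"xyz": [0.5,0,152],"angular": [0,0,0]}])

```text
time_s: 44.2
tcp_pos: [0.4167, -0.3605, 0.0576]
ee_rot: [[1.0, 0.001, 0.002], [0.001, -1.0, -0.001], [0.002, 0.001, -1.0]]
wrist_force: [-1.6, 3.7, 9.9]
gripper_width: 0.003
gripper_force: 4.5
```

move_arm(series=[{"grip": 0,"xyz": [0,0,-50],"angular": [0,0,0]},{"grip": 0,"xyz": [0,0,-98],"angular": [0,0,0]},{"grip": 0,"xyz": [12,-30,-132],"angular": [0,0,0]},{"grip": 0,"xyz": [28,-75,-132],"angular": [0,0,0]},{"grip": 0,"xyz": [44,-119,-132],"angular": [0,0,0]},{"grip": 0.4,"xyz": [61,-163,-132],"angular": [0,0,0]},{"grip": 0.8,"xyz": [78,-207,-132],"angular": [0,0,0]},{"grip": 0.8,"xyz": [95,-251,-132],"angular": [0,0,0]},{"grip": 0.8,"xyz": [112,-295,-132],"angular": [0,0,0]},{"grip": 0.8,"xyz": [129,-339,-132],"angular": [0,0,0]}])

```text
time_s: 45.2
tcp_pos: [0.5454, -0.0193, 0.1885]
ee_rot: [[1.0, 0.001, 0.003], [0.001, -1.0, 0.001], [0.003, -0.001, -1.0]]
wrist_force: [1.0, -0.4, -0.1]
gripper_width: 0.374
gripper_force: 0.0
```

move_arm(series=[{"grip": 0.8,"xyz": [15,-40,0],"angular": [0,0,0]},{"grip": 0.8,"xyz": [25,-63,0],"angular": [0,0,0]},{"grip": 0.8,"xyz": [25,-63,0],"angular": [0,0,0]},{"grip": 0.8,"xyz": [25,-63,0],"angular": [0,0,0]},{"grip": 0.8,"xyz": [25,-63,0],"angular": [0,0,0]}])

```text
time_s: 45.7
tcp_pos: [0.5692, 0.0407, 0.1878]
ee_rot: [[1.0, -0.0, 0.0], [-0.0, -1.0, 0.0], [0.0, -0.0, -1.0]]
wrist_force: [0.3, 0.1, 0.0]
gripper_width: 0.777
gripper_force: 0.0
```

move_arm(series=[{"grip": 0.8,"xyz": [1,0,50],"angular": [0,0,0]},{"grip": 0.8,"xyz": [1,0,88],"angular": [0,0,0]},{"grip": 0.8,"xyz": [1,0,102],"angular": [0,0,0]},{"grip": 0.8,"xyz": [1,0,102],"angular": [0,0,0]},{"grip": 0.3,"xyz": [1,0,102],"angular": [0,0,0]},{"grip": 0.3,"xyz": [1,0,102],"angular": [0,0,0]},{"grip": 0.3,"xyz": [1,0,102],"angular": [0,0,0]},{"grip": 0.3,"xyz": [1,0,102],"angular": [0,0,0]},{"grip": 0.3,"xyz": [1,0,70],"angular": [0,0,0]},{"grip": 0.3,"xyz": [1,0,35],"angular": [0,0,0]}])

```text
time_s: 46.7
tcp_pos: [0.5696, 0.0411, 0.1523]
ee_rot: [[1.0, 0.0, -0.003], [0.0, -1.0, -0.001], [-0.003, 0.001, -1.0]]
wrist_force: [0.1, 0.7, -0.7]
gripper_width: 0.537
gripper_force: 29.8
```

move_arm(series=[{"grip": 0.3,"xyz": [-14,-42,0],"angular": [0,0,0]},{"grip": 0.3,"xyz": [-29,-84,0],"angular": [0,0,0]},{"grip": 0.3,"xyz": [-44,-127,0],"angular": [0,0,0]},{"grip": 0.3,"xyz": [-59,-170,0],"angular": [0,0,0]},{"grip": 0.3,"xyz": [-74,-213,0],"angular": [0,0,0]},{"grip": 0.3,"xyz": [-89,-256,0],"angular": [0,0,0]},{"grip": 0.3,"xyz": [-104,-299,0],"angular": [0,0,0]},{"grip": 0.3,"xyz": [-116,-337,0],"angular": [0,0,0]},{"grip": 0.3,"xyz": [-116,-337,0],"angular": [0,0,0]},{"grip": 0.3,"xyz": [-116,-337,0],"angular": [0,0,0]}])

```text
time_s: 47.7
tcp_pos: [0.4537, 0.3787, 0.1523]
ee_rot: [[1.0, 0.002, -0.001], [0.002, -1.0, -0.001], [-0.001, 0.001, -1.0]]
wrist_force: [0.9, -0.8, -1.1]
gripper_width: 0.535
gripper_force: 29.8
```

move_arm(series=[{"grip": 0.3,"xyz": [0,0,0],"angular": [0,0,0]},{"grip": 0.3,"xyz": [0,0,0],"angular": [0,0,0]}])

```text
time_s: 47.9
tcp_pos: [0.4548, 0.3769, 0.1526]
ee_rot: [[1.0, -0.002, -0.0], [-0.002, -1.0, -0.0], [-0.0, 0.0, -1.0]]
wrist_force: [0.8, 0.9, -1.3]
gripper_width: 0.537
gripper_force: 29.8
```

move_arm(series=[{"grip": 0.3,"xyz": [0,-1,45],"angular": [0,0,0]},{"grip": 0.3,"xyz": [0,-1,80],"angular": [0,0,0]},{"grip": 0.3,"xyz": [0,-1,95],"angular": [0,0,0]},{"grip": 0.3,"xyz": [0,-1,99],"angular": [0,0,0]},{"grip": 0.3,"xyz": [0,-1,99],"angular": [0,0,0]},{"grip": 0.7,"xyz": [0,-1,99],"angular": [0,0,0]},{"grip": 0.7,"xyz": [0,-1,99],"angular": [0,0,0]},{"grip": 0.7,"xyz": [0,-1,99],"angular": [0,0,0]},{"grip": 0.7,"xyz": [0,-1,50],"angular": [0,0,0]},{"grip": 0.7,"xyz": [0,-1,0],"angular": [0,0,0]}])

```text
time_s: 48.9
tcp_pos: [0.4541, 0.3783, 0.1523]
ee_rot: [[1.0, 0.0, -0.002], [0.0, -1.0, -0.004], [-0.002, 0.004, -1.0]]
wrist_force: [0.7, 0.9, 0.3]
gripper_width: 0.697
gripper_force: 0.0
```

move_arm(series=[{"grip": 0.7,"xyz": [0,45,-50],"angular": [0,0,0]},{"grip": 0.7,"xyz": [0,90,-80],"angular": [0,0,0]},{"grip": 0.7,"xyz": [0,135,-80],"angular": [0,0,0]},{"grip": 0.7,"xyz": [0,180,-80],"angular": [0,0,0]},{"grip": 0.7,"xyz": [0,225,-80],"angular": [0,0,0]},{"grip": 0.7,"xyz": [0,270,-80],"angular": [0,0,0]},{"grip": 0.7,"xyz": [0,270,-80],"angular": [0,0,0]},{"grip": 0.7,"xyz": [0,270,-80],"angular": [0,0,0]},{"grip": 0.7,"xyz": [0,270,-80],"angular": [0,0,0]}])

```text
time_s: 49.8
tcp_pos: [0.4549, 0.1098, 0.2328]
ee_rot: [[1.0, 0.001, 0.001], [0.001, -1.0, 0.001], [0.001, -0.001, -1.0]]
wrist_force: [1.2, 0.6, 0.5]
gripper_width: 0.701
gripper_force: 0.0
```

```bash
python3 - <<'E' 2>/dev/null
from h import *
snap('scene','sf');snap('top','tf')
a=load('sf')['img'];b=load('tf')['img']
cv2.imwrite('pics/fv.png',np.hstack([cv2.resize(a[90:390,130:410],(400,428)),cv2.resize(b[140:300,90:240],(400,428))])[...,::-1])
E
```

```text
(no output)
```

View pics/fv.png

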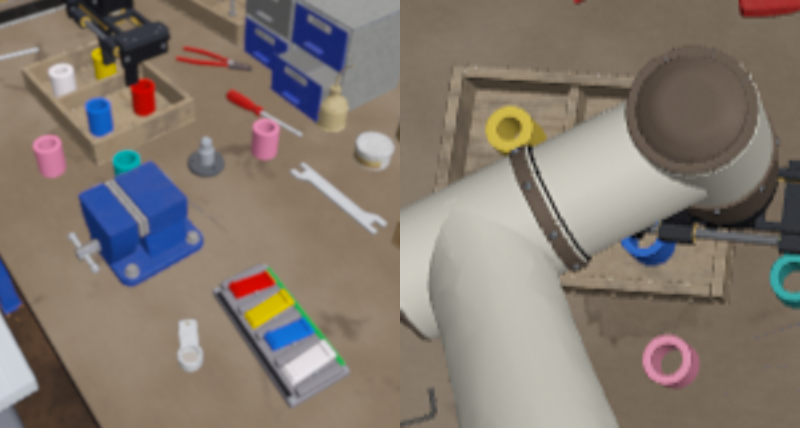

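All four sleeves stand upright in the tray: white (62,78) and yellow (104,62) in the small compartment, blue (98,117) and red (144,97) in the large one. The rockers are set and the tools have not moved.

```bash
python3 -c "
from station import r
print(r.finish_job())"
```

```text
the job is handed in; nothing more can be done
None
```

The job is handed in, with no verdict returned: red and blue passed and stand in the large compartment, yellow and white were rejected and stand in the small one, and each rocker was pressed to match, after about 50 s of the 210 s allowed.

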